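# Take the last load ball out of a turntable race

### The arm

A 7-joint arm with a two-finger parallel gripper is mounted at the origin on a cart in front of the work surface, level with it; the furniture and walls round the work are solid. World frame = base frame: x ahead of the robot, y to its left, z up, the work surface at z = 0. Lengths are in mm, angles in rad, forces in N, time in s.
With the tool pointing down it reaches from about 425 to 875 mm from the base axis. Payload 9.9 kg.
Tool frame: the origin (TCP) lies on the centre line of the jaws, within the pads' length; the fingertips stand 25 mm ahead of it and the grasp point (between the pads) lies 6 mm ahead of it; z points along the fingers, x is the direction in which the jaws open and shut, and the axes are right-handed (so a half turn about z gives the same grasp; the last joint's range is limited). The gripper opens to 85 mm and grips with 20 to 120 N. Pads are 22 mm wide; open, the fingers measure 114 mm over their backs; the gripper's body (76 mm by 85 mm) begins 54 mm behind the grasp point. The pads swing forward as they close: fully open they stand 13 mm farther back than shut.
Start: joints at [-1.202, 0.576, 0.025, 1.437, -0.015, 1.129, -0.057], TCP at [295.296, 606.984, 256.289] pointing down, gripper open.
Joint ranges: [-2.76, 2.76], [-0.34, 2.15], [-1.52, 1.57], [0.19, 2.46], [-1.09, 4.23], [0.17, 1.99], [-2.82, 2.82]. Speed limits (rad/s): [2.22, 2.22, 3.01, 3.01, 3.14, 3.14, 3.14].

### API

Orientations are given as [roll, pitch, yaw] about the fixed x, y, z axes, in that order (R = Rz(yaw) Ry(pitch) Rx(roll)).
In Python, from workcell import state, viewer, r, trace, spot_point gives the robot as it stands. The module is installed in compiled form; this text tells all that it offers.
- The arm moves only by the tool move_arm, never from a script. Its argument "plan" is a list of rows, each an object of numbers: "x", "y", "z": the shift along the tool's x, y, z in mm; "yaw": the turn about the tool's z in degrees; "grip": the gripper's target within -1 to 1 (fully open at 1, half-way at 0, shut at -1). A call has 1 to 10 rows; each row shifts and turns the pose as measured when the row begins, along the tool's axes as they then stand; what a row does not reach is not made up. A row lasts 1/10 s, in which the tool goes at most 50 mm and 8.59 degrees, less where a joint would pass 70% of its speed; a pose out of reach is approached as far as the arm can. A call is refused whole if a number of a shift passes 50 or a number of a turn 8.59, either way. A call with a gripper value outside its range is refused whole. The fingers move at their own pace and stop on an object; "force" is the grip in N (left out, the last holds). Time passes only in rows, so rows that do not move let the fingers close. It gives the time, the measured TCP pose, the force and the opening at its end, in the units of the state.
- state(): the state, without advancing time (a new reading comes with each control period).
- viewer.snapshot(name): name is "scene" or "top"; returns (picture, depth): 480x640x3 uint8, blue, green, red; 480x640 float32, mm along the optical axis (not along the pixel's ray), 0 where there is no reading.
- viewer.camera_params(name): a dict with "K" (3x3 intrinsics, pixels), "xyz" and "rotation" of the camera in the world. Camera axes: x right, y down, z forward; pixel columns grow to the right and rows downward; lengths in mm; the calibration is good to about 2 mm. A picture is of the moment at which its call begins. camera_params takes no time and is no camera call.
- r.finish_job(): hands the job in, once; it reports no verdict.
Trained networks look in the newest picture that a camera, given by its name, has taken for a name from the list of things; names that differ only in an ending like _2 or _b are one class to them, and where a whole thing is asked for, a point or a joint stands for the part that bears it (a point fixed in the world has none). Each returns a list of dicts, best first, with "p" (0 to 1); they miss things now and then, are a little off and sometimes report something else, mostly with a low value. They report only what shows in the picture. A call takes as long as a camera call.
- trace(camera, target): "mask" (480x640 bool, what is visible of it) and "bbox" ([left, top, width, height] in pixels, round what is visible of it).
- spot_point(camera, target): "position" ([column, row] in pixels: a listed point, or the origin of a listed thing).
The state is a dict: "clock": time; "qpos": joint angles; "dq": joint speeds; "joint_torque": joint torques, N m; "eef_pos": TCP position; "orientation": TCP orientation; "contact_force": force on the tool from outside, world axes, zero at the start; "ft_torque": the same for the moment, N m; "finger_gap": finger opening in mm.
Only numpy, scipy, OpenCV 4.12 (cv2) and the standard library are available. Lean on these libraries where they do the work, as an engineer would, in place of code of your own. Each camera call takes 0.05 s, during which the arm holds its last target.

### The job

One load ball (the larger one) is still in the ball race under the turntable's faceplate. Push it round the race to the middle of the gap where a keeper segment is off, grip it there and lift it out, then set it gently down in the empty end seat of the wooden ball rack. Leave the smaller spacer ball in its place in the race, and do not drop the ball on the bench or disturb the balls in the rack, the keeper segment or the soapstone lying by it.

Things in the scene. Friction and masses are not known exactly. Their poses are not given: they have to be found in the camera images.
- turntable: Turntable of a welding positioner, fixed to the bench, 300 mm across, 104 mm high; it does not turn. Origin: on its vertical axis at bench level; z up; local -x points from the axis through the middle of the gap. Its hub is a drum of radius 78 mm up to z 52 mm with a lip of radius 83 mm at its top (z 46 to 52 mm), above that a neck of radius 58 mm or less and the faceplate.
- faceplate (a point): Middle of the underside of the round faceplate: radius 97 mm, from z 94 to 104 mm, 42 mm above the drum. It overhangs the race, so balls can be reached only at a slant from outside, the tool leaning outward 25 to 45 degrees from vertical. In the gap, too, the ball comes out slanting upward and outward, as the lip of the drum overhangs it by 3 mm.
- race_axis (a point): Point on the turntable's axis at the height of a load ball's centre in the race (34 mm above the bench). The race is a round groove with pitch circle radius 100 mm about it: floor at z 10 mm, edges at radius 88 and 112 mm, both at z 18 mm; a 40 mm ball rests on these two edges. Beyond the outer edge the steel is flat at z 18 mm out to radius 145 mm.
- lip (a point): Point on the upper inner edge of the keepers' lip (radius 119 mm, z 46 mm), opposite the gap. Five of six 60 degree keeper segments stand round the race: wall radius 121 to 143 mm, lip inward to radius 119 mm, z 42 to 46 mm, screw heads to z 51 mm. The slot between this lip and the drum's is 36 mm wide: a load ball cannot be lifted out there, but its cap can be reached through it and pushed along.
- gap (a point): Point on the pitch circle (radius 100 mm) in the middle of the gap, at the height of a load ball's centre in the race, 34 mm above the bench. The gap, where the sixth keeper is off, spans 30 degrees either side of it (100 mm along the race). Seen from the axis it lies in local -x; axes as the turntable's.
- ball_center (a point): Centre of the load ball: a bare, slightly oily steel ball, 40 mm in diameter, about 0.26 kg, free to roll. It starts in the race about 50 degrees round from the middle of the gap, on one side or the other, under a keeper, its centre 34 mm above the bench. It stops by itself soon after a gentle push. Its orientation means nothing.
- spacer_center (a point): Centre of the spacer ball: a plain white plastic ball, 34 mm in diameter, in the race 50 degrees round from the gap on the other side, centre 30 mm above the bench. It stays there.
- rack: Ball rack: a hardwood bar 40 x 208 x 22 mm fixed to the bench; its length is along local y, origin in the middle of its underside. Four drilled seats (28 mm holes) 52 mm apart along y; three hold 40 mm steel balls, the end seat at local y = +78 mm is empty.
- seat (a point): Empty seat: where the ball's centre is when it sits there, 36 mm above the bench (14 mm above the rack's top). Axes as the rack's: its local y is the line of the row.
- out_ball1_center (a point): Centre of the 40 mm steel ball in the rack next to the empty seat (52 mm from it), loose in its seat.
- out_ball2_center (a point): Centre of the second 40 mm steel ball in the rack, loose in its seat.
- out_ball3_center (a point): Centre of the third 40 mm steel ball in the rack, at the other end, loose in its seat.
- keeper: The keeper segment that was taken off: curved steel piece about 143 x 41 x 28 mm lying loose on the bench behind the turntable, origin in the middle of its underside.
- soapstone: Flat stick of soapstone, 12 x 90 x 8 mm, lying on the bench right of the turntable, origin in the middle of its underside.

How it is judged (in metres and radians):
On the way, in this order (a step that is already met when the one before it is completed fails the run):
1. the load ball lies in the race in the middle of the gap (centre within 30 mm of the gap point) (distance between ball_center and gap below 0.03 m), for 0.1 s.
2. the load ball is lifted out of the race through the gap: its centre is more than 60 mm above the bench and outside the pitch circle (height (world z) of ball_center above 0.06 m and horizontal distance between ball_center and turntable above 0.1 m), for 0.1 s.
At the end, for the whole second after the job is handed in: The load ball rests in the empty end seat of the rack (centre within 6 mm of its seated place) and is still; the spacer ball is within 30 mm of where it was in the race, and the three balls in the rack are in their seats (within 15 mm) (distance between ball_center and seat below 0.006 m and linear speed of ball below 0.02 m/s and distance of spacer_center from where it was at the start of the episode below 0.03 m and distance of each of out_ball1_center, out_ball2_center, out_ball3_center from where it was at the start of the episode below 0.015 m); the robot touches nothing.
It fails at once if the load ball falls on the bench (its centre below 25 mm) (height (world z) of ball_center below 0.025 m).
It fails at once if the load ball is dropped or thrown into the rack (faster than 0.6 m/s within 30 mm of the seat) (distance between ball_center and seat below 0.03 m and linear speed of ball above 0.6 m/s).
It fails at once if the spacer ball is moved by more than 30 mm (distance of spacer_center from where it was at the start of the episode above 0.03 m).
It fails at once if a ball in the rack is knocked out of its seat (moved by more than 15 mm) (distance of any of out_ball1_center, out_ball2_center, out_ball3_center from where it was at the start of the episode above 0.015 m).
It fails at once if the keeper segment or the soapstone is shifted by more than 30 mm (distance of any of keeper, soapstone from where it was at the start of the episode above 0.03 m).
It also fails if it takes over 45 s, if anything falls off the work surface, if the arm or the gripper's body presses on something with over 40 N, if the wrist force passes 120 N, or if a joint passes its speed limit or range.

## Working session

There is one attempt and no reset: what is moved stays moved. The work goes in short steps, Python scripts to look and compute and a tool call to move; the robot and the scene stay as the last step left them, time stands still between calls to the robot, and variables do not carry over. Pictures are saved under pics/ and viewed, and the job is handed in when it is done.

Besides the shell and the picture viewer there is one more tool, called after "Emit:" as name([rows], argument=value, ...), one row to a line, values as JSON. move_arm: Moves the arm, as the interface text tells. Its arguments: {"type":"object","properties":{"plan":{"type":"array","items":{"type":"object","properties":{"x":{"type":"number"},"y":{"type":"number"},"z":{"type":"number"},"yaw":{"type":"number"},"grip":{"type":"number"}}}},"force":{"type":"number"}},"required":["plan"]}

```bash
mkdir -p pics; ls
cat > h.py <<'E'
import numpy as np, cv2
from workcell import state, viewer, r, trace, spot_point
from scipy.spatial.transform import Rotation as R
def cam(n):
    p=viewer.camera_params(n); return np.array(p["K"]),np.array(p["xyz"],float),np.array(p["rotation"],float)
def rot(m):
    return m if m.shape==(3,3) else (R.from_euler('xyz',m).as_matrix() if m.size==3 else None)
def ray(n,px):
    K,t,m=cam(n); m=rot(m); d=m@np.linalg.solve(K,[px[0],px[1],1.]); return t,d
def atz(n,px,z):
    t,d=ray(n,px); return t+d*(z-t[2])/d[2]
def proj(n,P):
    K,t,m=cam(n); m=rot(m); c=m.T@(np.array(P,float)-t); u=K@c; return u[:2]/u[2]
def pts(n,depth):
    K,t,m=cam(n); m=rot(m); v,u=np.mgrid[0:480,0:640]
    d=np.linalg.inv(K)@np.stack([u.ravel(),v.ravel(),np.ones(u.size)])*depth.ravel()
    return (m@d).T.reshape(480,640,3)+t
E
python3 - <<'E'
from h import *
print(state())
for n in ("scene","top"):
    p,d=viewer.snapshot(n); cv2.imwrite(f"pics/{n}0.png",p); np.save(f"{n}0.npy",d)
    print(viewer.camera_params(n))
    for k in ["turntable","faceplate","race_axis","lip","gap","ball_center","spacer_center","rack","seat","out_ball1_center","out_ball2_center","out_ball3_center"]:
        try: print(n,k,[(np.round(q["position"],1),round(q["p"],2)) for q in spot_point(n,k)[:3]])
        except Exception as e: print(k,e)
E
```

```text
pics
{'clock': 0.0, 'qpos': array([-1.20181378,  0.57653901,  0.02483591,  1.43788964, -0.01499329,
        1.1289953 , -0.05649677]), 'dq': array([ 2.03589542e-04, -9.85903374e-04,  1.61508699e-05, -8.68489809e-04,
        1.47437335e-04,  6.54962961e-04, -1.00321667e-03]), 'joint_torque': array([-1.05375605e-04, -7.65728545e+01,  2.25031458e+00, -2.85960031e+01,
        1.53026887e-02,  1.28808958e-02,  3.64007064e-07]), 'eef_pos': array([295.10616274, 606.62638513, 255.44428018]), 'orientation': array([3.14150495e+00, 1.64449135e-03, 1.11806102e+00]), 'contact_force': array([-1.10207069, -0.45318414, -0.23336331]), 'ft_torque': array([ 0.01913647,  0.03974213, -0.02901754]), 'finger_gap': 85.54934105575398}
{'K': array([[531.96960398,   0.        , 315.82376916],
       [  0.        , 531.96960398, 237.55067632],
       [  0.        ,   0.        ,   1.        ]]), 'xyz': array([  47.79769928, -636.38305223,  637.00902927]), 'rotation': array([-2.07138951, -0.0088381 , -0.57227473])}
scene turntable [(array([268. , 247.4]), 0.62)]
scene faceplate [(array([269.6, 212. ]), 0.68)]
sc
[... 479 characters left out ...]
   ,   1.        ]]), 'xyz': array([ 397.94397851,  204.76147637, 1128.9393679 ]), 'rotation': array([-2.96866451,  0.01022476, -1.57643244])}
top turntable [(array([244.2, 267.7]), 0.83)]
top faceplate [(array([239.1, 259.5]), 0.98)]
top race_axis []
top lip [(array([460.5, 249.7]), 0.72)]
top gap [(array([295.4, 241.5]), 0.9)]
top ball_center [(array([261.8, 210.6]), 0.55)]
top spacer_center [(array([293. , 291.8]), 0.55)]
top rack [(array([455.8, 266.3]), 0.85)]
top seat [(array([457. , 221.8]), 0.97)]
top out_ball1_center [(array([462.1, 248.7]), 0.57)]
top out_ball2_center [(array([464.6, 277.2]), 0.68)]
top out_ball3_center [(array([464.4, 307.2]), 0.95), (array([264.7, 211.9]), 0.72)]
```

Run:
```python
from h import *
p=cv2.imread("pics/top0.png"); cv2.imwrite("pics/top0z.png",cv2.resize(p[170:360,150:340],None,fx=3.1,fy=3.1,interpolation=cv2.INTER_CUBIC))
p=cv2.imread("pics/scene0.png"); cv2.imwrite("pics/scene0z.png",cv2.resize(p[180:290,190:380],None,fx=4.2,fy=4.2,interpolation=cv2.INTER_CUBIC))
print(atz("top",(239.1,259.5),94),atz("top",(244.2,267.7),0),atz("top",(295.4,241.5),34),atz("top",(457,221.8),36),atz("top",(455.8,266.3),0))
for q in [(462.1,248.7),(464.6,277.2),(464.4,307.2)]: print(atz("top",q,36))
print(atz("scene",(301.1,246),34),atz("top",(293,291.8),30),atz("scene",(304.6,230.7),34))
```

```text
[556.83053445 361.81845508  94.        ] [556.00848171 366.4495652    0.        ] [597.85804876 270.75219295  34.        ] [631.15052268 -18.54503769  36.        ] [555.85764329 -20.26569497   0.        ]
[582.27774594 -25.55250959  36.        ]
[531.33762053 -27.75910652  36.        ]
[478.6151684  -25.10896774  36.        ]
[598.65348561 271.27534868  34.        ] [508.1763586  274.96893221  30.        ] [644.85598768 330.73545916  34.        ]
```

Run:
```python
from h import *
from scipy.optimize import least_squares
for n in ("top","scene"):
    p,d=cv2.imread(f"pics/{n}0.png"),np.load(f"{n}0.npy"); P=pts(n,d); ok=d>0
    m=ok&(abs(P[...,2]-104)<5)&(np.hypot(P[...,0]-557,P[...,1]-362)<115)
    m8=m.astype(np.uint8); c=max(cv2.findContours(m8,cv2.RETR_EXTERNAL,cv2.CHAIN_APPROX_NONE)[0],key=len)[:,0]
    q=np.array([atz(n,x,104)[:2] for x in c])
    s=least_squares(lambda v:np.hypot(q[:,0]-v[0],q[:,1]-v[1])-v[2],[557,362,97],loss='soft_l1')
    print(n,"plate circle",s.x,"median z",np.median(P[m][:,2]), np.abs(s.fun).mean())
    for k,z in (("ball_center",34),("spacer_center",30),("gap",34)):
        pass
    # bench z
    b=ok&(abs(P[...,0]-450)<60)&(abs(P[...,1]-130)<60); print("bench z",np.median(P[b][:,2]))
    # obstacles left
    o=ok&(P[...,2]>30)&(P[...,0]<900)&(P[...,0]>-900)&(P[...,1]>350)&(P[...,1]<1300)
    Q=P[o]; H,xe,ye=np.histogram2d(Q[:,0],Q[:,1],bins=[np.arange(-900,901,100),np.arange(350,1301,100)])
    Z=np.zeros(H.shape)
    ix=((Q[:,0]+900)//100).astype(int);iy=((Q[:,1]-350)//100).astype(int)
    for a,b_,z in zip(ix,iy,Q[:,2]):
        if a<18 and b_<9: Z[a,b_]=max(Z[a,b_],z)
    print(n);print(np.c_[xe[:-1],Z].astype(int))
    # rack
    m=ok&(P[...,0]>440)&(P[...,0]<680)&(abs(P[...,1]+22)<35)&(P[...,2]>30)&(P[...,2]<65)
    if n=="top":
        nn,l,st,ce=cv2.connectedComponentsWithStats(m.astype(np.uint8)); 
        for i in range(1,nn):
            if st[i,4]>50:
                S=P[l==i]; s=least_squares(lambda v:np.linalg.norm(S-v,axis=1)-20,S.mean(0)-[0,0,10],loss='soft_l1'); print("ball",ce[i],s.x)
```

```text
top plate circle [555.50648318 361.43751269  96.19911341] median z 104.11842223459416 0.39135048063934147
bench z -0.7394251309151514
top
[[-900    0    0    0    0    0    0    0    0    0]
 [-800    0    0    0    0    0    0    0    0    0]
 [-700    0    0    0    0    0    0    0    0    0]
 [-600    0    0    0    0    0    0    0    0    0]
 [-500    0    0    0    0    0    0    0    0    0]
 [-400    0    0    0    0    0    0    0    0    0]
 [-300    0    0    0    0    0    0    0    0    0]
 [-200    0    0    0    0    0    0    0    0    0]
 [-100    0    0    0    0    0    0    0    0    0]
 [   0    0    0    0    0    0    0    0    0    0]
 [ 100    0    0    0    0    0    0    0    0    0]
 [ 200    0  352  430    0    0    0    0    0    0]
 [ 300   37    0  430  255    0    0    0    0    0]
 [ 400  109   55    0    0    0    0    0    0    0]
 [ 500  110  108    0    0    0    0    0    0    0]
 [ 600  110   53   37   30    0    0    0    0    0]
 [ 700  167   94  110    0    0    0    0    0    0]
 [ 800  165    0   82   84    0    0    0    0    0]]
ball [4
[... 537 characters left out ...]
   0    0]
 [-400    0    0    0    0    0    0    0    0    0]
 [-300    0    0    0    0    0    0    0    0    0]
 [-200    0    0    0    0    0    0    0    0    0]
 [-100    0    0    0    0    0    0    0    0    0]
 [   0    0    0    0    0    0    0    0    0    0]
 [ 100    0    0    0    0    0    0    0    0    0]
 [ 200    0  349  541    0    0    0    0    0    0]
 [ 300   37    0  540  340    0    0    0    0    0]
 [ 400  107   54    0    0    0    0    0    0    0]
 [ 500  108  106    0    0    0    0    0    0    0]
 [ 600  107    0    0    0    0    0    0    0    0]
 [ 700  167   94  110    0    0    0    0    0    0]
 [ 800  165    0   82   82    0    0    0    0    0]]
```

Run:
```python
from h import *
from scipy.optimize import least_squares
C=np.array([555.5,361.4])
for n in ("top","scene"):
    d=np.load(f"{n}0.npy"); P=pts(n,d); ok=d>0
    rr=np.hypot(P[...,0]-C[0],P[...,1]-C[1]); th=np.degrees(np.arctan2(P[...,1]-C[1],P[...,0]-C[0]))
    m=ok&(abs(P[...,2]-46)<6)&(rr>124)&(rr<140)
    h,_=np.histogram(th[m],bins=np.arange(-180,181,2)); 
    z=np.arange(-180,180,2)[h<=1]; print(n,"empty",z)
    m=ok&(abs(P[...,2]-18)<5)&(rr>124)&(rr<140); print("floor range",np.percentile(th[m],[1,5,50,95,99]))
    # keeper ring outer circle
    cs={"top":[577.6,529,478],"scene":[]}[n]
    for x in (582,531,479):
        if n!="top":continue
        S=P[ok&(np.hypot(P[...,0]-x,P[...,1]+25)<17)&(P[...,2]>42)&(P[...,2]<62)]
        s=least_squares(lambda v:np.linalg.norm(S-[v[0],v[1],36],axis=1)-20,[x,-25],loss='soft_l1'); print(x,len(S),s.x,np.abs(s.fun).mean())
    if n=="top":
        m=ok&(abs(P[...,2]-22)<4)&(P[...,0]>440)&(P[...,0]<680)&(abs(P[...,1]+22)<35)
        print("rack rect",cv2.minAreaRect(P[m][:,:2].astype(np.float32)))
    for nm,c0,R_,zc in (("load",(650,334),20,34),("spacer",(510,274),17,30)):
        S=P[ok&(np.hypot(P[...,0]-c0[0],P[...,1]-c0[1])<25)&(P[...,2]>25)&(P[...,2]<60)&(rr<118)&(rr>80)]
        if len(S)<8: print(nm,len(S));continue
        f=lambda a:np.linalg.norm(S-[C[0]+100*np.cos(a[0]),C[1]+100*np.sin(a[0]),zc],axis=1)-R_
        s=least_squares(f,[np.arctan2(c0[1]-C[1],c0[0]-C[0])],loss='soft_l1',f_scale=2); print(nm,len(S),np.degrees(s.x),np.median(abs(s.fun)))
```

```text
top empty [-96 -94 -92 -90 -88 -86 -84 -82 -80 -78 -76 -74 -72 -70 -68 -66 -64 -62
 -60 -58 -56 -54 -52 -50 -48 -46 -44 -42 -40]
floor range [-95.35478981 -92.96819632 -66.72809368 -39.4129558  -37.22226722]
582 258 [580.41946907 -22.44656652] 1.319135784697696
531 269 [528.42297709 -22.14872454] 1.9279659825313824
479 254 [476.21853295 -20.50083606] 1.254372416827691
rack rect ((554.4781494140625, -26.99449348449707), (53.655216217041016, 208.78878784179688), 87.99498748779297)
load 83 [-16.77714752] 0.8395658260749492
spacer 250 [-117.28028489] 1.0336922531483053
scene empty [-96 -94 -92 -90 -88 -86 -84 -82 -80 -78 -76 -74 -72 -70 -68 -66 -64 -62
 -60 -58 -56 -54 -52 -50 -48 -46 -44 -42  -2  12  14  16  18  20  22  24
  26  28  30  32  34  36  38  40  42  44  46  48  50  52  54  56  58  60
  62  64  66  68  70  72  74  76  78  80  82  84  86  88  90  92  94  96
  98 100 102 104 106 108 110]
floor range [-156.93700108 -112.89817986  -68.31152855  -36.88623167  -35.83017832]
load 180 [-16.96302089] 1.2793665718046974
spacer 90 [-116.40937128] 1.4841784485484784
```

Run:
```python
from h import *
C=np.array([555.5,361.4])
for n in ("top","scene"):
    d=np.load(f"{n}0.npy"); P=pts(n,d); ok=d>0
    rr=np.hypot(P[...,0]-C[0],P[...,1]-C[1]); th=np.degrees(np.arctan2(P[...,1]-C[1],P[...,0]-C[0]))
    print(n)
    for t in range(-100,40,5):
        m=ok&(rr>148)&(rr<280)&(th>=t)&(th<t+5)&(P[...,2]>14)
        if m.sum()>2: print(t,"rmin",rr[m].min().round(),"zmax",P[m][:,2].max().round(), "rmin z>33",(rr[m&(P[...,2]>33)].min().round() if (m&(P[...,2]>33)).any() else None))
```

```text
top
-70 rmin 206.0 zmax 36.0 rmin z>33 207.0
-65 rmin 209.0 zmax 32.0 rmin z>33 None
-55 rmin 252.0 zmax 20.0 rmin z>33 None
-50 rmin 241.0 zmax 21.0 rmin z>33 None
-45 rmin 251.0 zmax 20.0 rmin z>33 None
-35 rmin 217.0 zmax 33.0 rmin z>33 None
-30 rmin 217.0 zmax 33.0 rmin z>33 224.0
-25 rmin 215.0 zmax 33.0 rmin z>33 233.0
-20 rmin 212.0 zmax 32.0 rmin z>33 None
-15 rmin 207.0 zmax 33.0 rmin z>33 219.0
-10 rmin 201.0 zmax 35.0 rmin z>33 209.0
-5 rmin 196.0 zmax 33.0 rmin z>33 None
0 rmin 209.0 zmax 30.0 rmin z>33 None
5 rmin 211.0 zmax 168.0 rmin z>33 211.0
10 rmin 196.0 zmax 151.0 rmin z>33 196.0
15 rmin 195.0 zmax 121.0 rmin z>33 195.0
20 rmin 199.0 zmax 95.0 rmin z>33 199.0
25 rmin 225.0 zmax 94.0 rmin z>33 225.0
30 rmin 233.0 zmax 95.0 rmin z>33 233.0
35 rmin 188.0 zmax 95.0 rmin z>33 191.0
scene
-100 rmin 148.0 zmax 18.0 rmin z>33 None
-70 rmin 207.0 zmax 37.0 rmin z>33 207.0
-55 rmin 250.0 zmax 19.0 rmin z>33 None
-50 rmin 243.0 zmax 19.0 rmin z>33 None
-45 rmin 252.0 zmax 19.0 rmin z>33 None
-40 rmin 229.0 zmax 28.0 rmin z>33 None
-35 rmin 219.0 zmax 31.0 rmin z>33 None
-30 rmin 218.0 zmax 31.0 rmin z>33 None
-25 rmin 217.0 zmax 32.0 rmin z>33 None
-20 rmin 211.0 zmax 31.0 rmin z>33 None
-15 rmin 208.0 zmax 32.0 rmin z>33 None
-10 rmin 200.0 zmax 32.0 rmin z>33 None
-5 rmin 196.0 zmax 32.0 rmin z>33 None
5 rmin 204.0 zmax 168.0 rmin z>33 208.0
10 rmin 194.0 zmax 144.0 rmin z>33 194.0
15 rmin 193.0 zmax 119.0 rmin z>33 193.0
20 rmin 200.0 zmax 94.0 rmin z>33 201.0
25 rmin 225.0 zmax 94.0 rmin z>33 225.0
30 rmin 232.0 zmax 95.0 rmin z>33 232.0
35 rmin 245.0 zmax 93.0 rmin z>33 245.0
```

```bash
cat >> h.py <<'E'
import json
def goto(P,yawturn=0,n=None,step=45,grip=None,simp=None):
    """rows from current pose to P (world mm), turning tool z by yawturn deg total"""
    s=state(); p=np.array(s["eef_pos"],float) if simp is None else simp[0]
    M=R.from_euler('xyz',s["orientation"]).as_matrix() if simp is None else simp[1]
    P=np.array(P,float); D=P-p
    n=n or int(max(np.ceil(np.linalg.norm(D)/step),np.ceil(abs(yawturn)/8),1)); rows=[]
    done=0
    for i in range(n):
        y=round(yawturn*(i+1)/n-done,1); done+=y
        l=M.T@((P-p)/(n-i)); l=np.round(l,1); p=p+M@l
        M=M@R.from_euler('z',y,degrees=True).as_matrix()
        row=dict(x=float(l[0]),y=float(l[1]),z=float(l[2]))
        if y: row["yaw"]=float(y)
        if grip is not None: row["grip"]=grip
        rows.append(row)
    print(json.dumps(rows)); return p,M
def pr():
    s=state(); M=R.from_euler('xyz',s["orientation"]).as_matrix()
    print("t",round(s["clock"],2),"p",np.round(s["eef_pos"],1),"ori",np.round(s["orientation"],3),"zaxis",np.round(M[:,2],3),"xaxis",np.round(M[:,0],3),"q",np.round(s["qpos"],3),"F",np.round(s["contact_force"],1),"gap",round(s["finger_gap"],1))
E
python3 -c "
from h import *
goto([694.7,366.3,255],62.06,n=11,grip=0.12)"
```

```text
[{"x": -3.8, "y": 42.2, "z": 0.1, "yaw": 5.6, "grip": 0.12}, {"x": 0.4, "y": 42.4, "z": 0.1, "yaw": 5.7, "grip": 0.12}, {"x": 4.6, "y": 42.1, "z": 0.1, "yaw": 5.6, "grip": 0.12}, {"x": 8.6, "y": 41.5, "z": 0.1, "yaw": 5.7, "grip": 0.12}, {"x": 12.7, "y": 40.4, "z": 0.1, "yaw": 5.6, "grip": 0.12}, {"x": 16.6, "y": 39.0, "z": 0.1, "yaw": 5.7, "grip": 0.12}, {"x": 20.4, "y": 37.2, "z": 0.1, "yaw": 5.6, "grip": 0.12}, {"x": 23.9, "y": 35.0, "z": 0.1, "yaw": 5.6, "grip": 0.12}, {"x": 27.3, "y": 32.5, "z": 0.2, "yaw": 5.7, "grip": 0.12}, {"x": 30.3, "y": 29.6, "z": 0.1, "yaw": 5.6, "grip": 0.12}, {"x": 33.1, "y": 26.5, "z": 0.2, "yaw": 5.7, "grip": 0.12}]
```

Emit:
move_arm([
  {"x": -4, "y": 42, "z": 0, "yaw": 5.6, "grip": 0.12},
  {"x": 0, "y": 42, "z": 0, "yaw": 5.7},
  {"x": 5, "y": 42, "z": 0, "yaw": 5.6},
  {"x": 9, "y": 41, "z": 0, "yaw": 5.7},
  {"x": 13, "y": 40, "z": 0, "yaw": 5.6},
  {"x": 17, "y": 39, "z": 0, "yaw": 5.7},
  {"x": 20, "y": 37, "z": 0, "yaw": 5.6},
  {"x": 24, "y": 35, "z": 0, "yaw": 5.6},
  {"x": 27, "y": 32, "z": 0, "yaw": 5.7},
  {"x": 30, "y": 30, "z": 0, "yaw": 5.6},
])

```text
invalid input
```

```bash
python3 -c "
from h import *
pr()
goto([694.7,366.3,160],np.degrees(R.from_euler('xyz',state()['orientation']).as_euler('xyz')[2])-2)"
```

```text
t 1.3 p [295.3 607.  256.3] ori [-3.142 -0.     1.118] zaxis [-0.  0. -1.] xaxis [0.438 0.899 0.   ] q [-1.202  0.576  0.025  1.437 -0.015  1.129 -0.057] F [-0.2 -0.7  0.1] gap 85.2
[{"x": -3.8, "y": 42.2, "z": 8.8, "yaw": 5.6}, {"x": 0.4, "y": 42.4, "z": 8.7, "yaw": 5.7}, {"x": 4.6, "y": 42.1, "z": 8.8, "yaw": 5.6}, {"x": 8.6, "y": 41.5, "z": 8.7, "yaw": 5.7}, {"x": 12.7, "y": 40.4, "z": 8.8, "yaw": 5.6}, {"x": 16.6, "y": 39.0, "z": 8.7, "yaw": 5.6}, {"x": 20.4, "y": 37.2, "z": 8.8, "yaw": 5.7}, {"x": 23.9, "y": 35.0, "z": 8.7, "yaw": 5.6}, {"x": 27.2, "y": 32.5, "z": 8.8, "yaw": 5.7}, {"x": 30.4, "y": 29.6, "z": 8.7, "yaw": 5.6}, {"x": 33.1, "y": 26.6, "z": 8.8, "yaw": 5.7}]
```

Emit:
move_arm([
  {"x": -4, "y": 42, "z": 0, "yaw": 5.6, "grip": 0.12},
  {"x": 0, "y": 42, "z": 0, "yaw": 5.7, "grip": 0.12},
  {"x": 5, "y": 42, "z": 0, "yaw": 5.6, "grip": 0.12},
  {"x": 9, "y": 41, "z": 0, "yaw": 5.7, "grip": 0.12},
  {"x": 13, "y": 40, "z": 0, "yaw": 5.6, "grip": 0.12},
  {"x": 17, "y": 39, "z": 0, "yaw": 5.7, "grip": 0.12},
  {"x": 20, "y": 37, "z": 0, "yaw": 5.6, "grip": 0.12},
  {"x": 24, "y": 35, "z": 0, "yaw": 5.6, "grip": 0.12},
  {"x": 27, "y": 32, "z": 0, "yaw": 5.7, "grip": 0.12},
  {"x": 30, "y": 30, "z": 0, "yaw": 5.6, "grip": 0.12},
])

```text
clock: 2.3
eef_pos: [659.4, 386.5, 254.8]
orientation: [-3.135, 0.003, 0.113]
contact_force: [0.7, 0.7, -0.2]
finger_gap: 47.5
```

```bash
python3 -c "
from h import *
pr()
goto([694.7,366.3,160],np.degrees(R.from_euler('xyz',state()['orientation']).as_euler('xyz')[2])-2)"
```

```text
t 2.3 p [659.4 386.5 254.8] ori [-3.135e+00  3.000e-03  1.130e-01] zaxis [-0.004  0.006 -1.   ] xaxis [ 0.994  0.113 -0.003] q [-0.722  0.743  0.292  1.153 -0.212  1.275 -0.329] F [ 0.7  0.7 -0.2] gap 47.5
[{"x": 11.0, "y": 8.2, "z": 31.5, "yaw": 1.5}, {"x": 11.3, "y": 7.9, "z": 31.5, "yaw": 1.5}, {"x": 11.4, "y": 7.7, "z": 31.5, "yaw": 1.5}]
```

Emit:
move_arm([
  {"x": 11, "y": 8, "z": 32, "yaw": 1.5, "grip": 0.12},
  {"x": 11, "y": 8, "z": 31, "yaw": 1.5, "grip": 0.12},
  {"x": 11, "y": 8, "z": 31, "yaw": 1.5, "grip": 0.12},
  {"x": 0, "y": 0, "z": 0, "yaw": 0, "grip": 0.12},
])

```text
clock: 2.7
eef_pos: [702.7, 356.3, 158.0]
orientation: [-3.139, -0.001, 0.017]
contact_force: [-0.5, -0.7, -0.4]
finger_gap: 47.8
```

Run:
```python
from h import *
pr()
for n in ("top","scene"):
    p,d=viewer.snapshot(n); cv2.imwrite(f"pics/{n}1.png",p); np.save(f"{n}1.npy",d)
p=cv2.imread("pics/top1.png"); cv2.imwrite("pics/top1z.png",cv2.resize(p[150:340,170:360],None,fx=3.1,fy=3.1,interpolation=cv2.INTER_CUBIC))
p=cv2.imread("pics/scene1.png"); cv2.imwrite("pics/scene1z.png",cv2.resize(p[150:280,190:380],None,fx=4.2,fy=4.2,interpolation=cv2.INTER_CUBIC))
pr()
```

```text
t 2.7 p [702.7 356.3 158. ] ori [-3.139e+00 -1.000e-03  1.700e-02] zaxis [ 0.001  0.002 -1.   ] xaxis [1.    0.017 0.001] q [-0.662  0.85   0.295  1.197 -0.246  1.127 -0.34 ] F [-0.5 -0.7 -0.4] gap 47.8
t 2.8 p [703.3 359.3 163.3] ori [-3.135 -0.007  0.021] zaxis [ 0.007  0.007 -1.   ] xaxis [1.    0.021 0.007] q [-0.664  0.845  0.295  1.192 -0.246  1.129 -0.34 ] F [ 0.4  0.2 -0.1] gap 47.6
```

```bash
python3 - <<'E'
import cv2,numpy as np
a=cv2.imread("pics/scene0.png")[60:155,70:150]; b=cv2.imread("pics/scene1.png")[95:190,270:350]
c=cv2.imread("pics/top0.png")[395:480,0:90]
f=lambda i:cv2.resize(i,(400,475),interpolation=cv2.INTER_CUBIC)
cv2.imwrite("pics/grip.png",np.hstack([f(a),f(b)]))
E
python3 -c "
from h import *
pr()
goto([663.6,328.6,150],-(73.1-1.2),n=9)"
```

```text
t 2.8 p [703.3 359.3 163.3] ori [-3.135 -0.007  0.021] zaxis [ 0.007  0.007 -1.   ] xaxis [1.    0.021 0.007] q [-0.664  0.845  0.295  1.192 -0.246  1.129 -0.34 ] F [ 0.4  0.2 -0.1] gap 47.6
[{"x": -4.5, "y": 3.3, "z": 1.4, "yaw": -8.0}, {"x": -4.9, "y": 2.7, "z": 1.4, "yaw": -8.0}, {"x": -5.2, "y": 2.0, "z": 1.4, "yaw": -8.0}, {"x": -5.5, "y": 1.2, "z": 1.4, "yaw": -8.0}, {"x": -5.6, "y": 0.4, "z": 1.4, "yaw": -7.9}, {"x": -5.6, "y": -0.3, "z": 1.5, "yaw": -8.0}, {"x": -5.5, "y": -1.1, "z": 1.4, "yaw": -8.0}, {"x": -5.2, "y": -1.8, "z": 1.5, "yaw": -8.0}, {"x": -5.0, "y": -2.6, "z": 1.4, "yaw": -8.0}]
```

Emit:
move_arm([
  {"x": -4.5, "y": 3, "z": 1.5, "yaw": -8, "grip": 0.1},
  {"x": -5, "y": 2.5, "z": 1.5, "yaw": -8, "grip": 0.1},
  {"x": -5, "y": 2, "z": 1.5, "yaw": -8, "grip": 0.1},
  {"x": -5.5, "y": 1, "z": 1.5, "yaw": -8, "grip": 0.1},
  {"x": -5.5, "y": 0.5, "z": 1.5, "yaw": -8, "grip": 0.1},
  {"x": -5.5, "y": -0.5, "z": 1.5, "yaw": -8, "grip": 0.1},
  {"x": -5.5, "y": -1, "z": 1.5, "yaw": -8, "grip": 0.1},
  {"x": -5, "y": -2, "z": 1.5, "yaw": -8, "grip": 0.1},
  {"x": -5, "y": -2.5, "z": 1.5, "yaw": -8, "grip": 0.1},
])

```text
clock: 3.7
eef_pos: [664.2, 344.1, 175.5]
orientation: [3.113, -0.033, 1.346]
contact_force: [0.1, -0.4, -0.2]
finger_gap: 46.9
```

```bash
python3 -c "
from h import *
pr()
y=np.degrees(state()['orientation'][2])
goto([663.6,328.6,110],y-73.1)"
```

```text
t 3.7 p [664.2 344.1 175.5] ori [ 3.113 -0.033  1.346] zaxis [ 0.035  0.026 -0.999] xaxis [0.223 0.974 0.033] q [-0.509  0.73  -0.057  1.355  0.04   1.015  0.775] F [ 0.1 -0.4 -0.2] gap 46.9
[{"x": -8.7, "y": 0.5, "z": 32.5, "yaw": 2.0}, {"x": -8.7, "y": 0.8, "z": 32.5, "yaw": 2.0}]
```

Emit:
move_arm([
  {"x": -8.5, "y": 0.5, "z": 32, "yaw": 2, "grip": 0.1},
  {"x": -8.5, "y": 1, "z": 32, "yaw": 2, "grip": 0.1},
  {"x": 0, "y": 0, "z": 0, "yaw": 0, "grip": 0.1},
])

```text
clock: 4.0
eef_pos: [665.6, 333.7, 120.6]
orientation: [3.106, -0.046, 1.286]
contact_force: [-0.8, -0.7, -0.2]
finger_gap: 46.8
```

```bash
python3 -c "
from h import *
pr()
y=np.degrees(state()['orientation'][2])
goto([663.6,328.6,90],y-73.1)"
```

```text
t 4.0 p [665.6 333.7 120.6] ori [ 3.106 -0.046  1.286] zaxis [ 0.048  0.034 -0.998] xaxis [0.281 0.959 0.046] q [-0.502  0.769 -0.043  1.436  0.032  0.879  0.733] F [-0.8 -0.7 -0.2] gap 46.8
[{"x": -6.8, "y": -1.6, "z": 30.3, "yaw": 0.6}]
```

Emit:
move_arm([
  {"x": -5.5, "y": 0, "z": 28, "yaw": 0.6, "grip": 0.1},
  {"x": 0, "y": 0, "z": 0, "yaw": 0, "grip": 0.1},
])

```text
clock: 4.2
eef_pos: [666.7, 332.7, 98.2]
orientation: [3.101, -0.052, 1.28]
contact_force: [-1.4, -0.1, -0.8]
finger_gap: 47.0
```

Run:
```python
from h import *
pr()
for n in ("scene",):
    p,d=viewer.snapshot(n); cv2.imwrite(f"pics/{n}2.png",p); np.save(f"{n}2.npy",d)
p=cv2.imread("pics/scene2.png"); cv2.imwrite("pics/scene2z.png",cv2.resize(p[130:270,190:380],None,fx=4.2,fy=4.2,interpolation=cv2.INTER_CUBIC))
pr()
```

```text
t 4.2 p [666.7 332.7  98.2] ori [ 3.101 -0.052  1.28 ] zaxis [ 0.053  0.038 -0.998] xaxis [0.287 0.957 0.052] q [-0.5    0.79  -0.042  1.459  0.033  0.828  0.728] F [-1.4 -0.1 -0.8] gap 47.0
t 4.25 p [668.6 334.6 101.7] ori [ 3.098 -0.057  1.281] zaxis [ 0.058  0.042 -0.997] xaxis [0.286 0.957 0.057] q [-0.501  0.787 -0.043  1.455  0.032  0.829  0.729] F [0.3 0.5 1.2] gap 47.2
```

Run:
```python
from h import *
print(proj("scene",[660.5,305,77]))
d=np.load("scene2.npy"); P=pts("scene",d); 
m=(abs(P[...,0]-660)<25)&(abs(P[...,1]-305)<25)&(P[...,2]>60)&(P[...,2]<110)
print(m.sum(),P[m].min(0),np.percentile(P[m],[1,5,50],axis=0))
C=np.array([555.5,361.4])
# ball
rr=np.hypot(P[...,0]-C[0],P[...,1]-C[1])
S=P[(d>0)&(np.hypot(P[...,0]-650,P[...,1]-334)<25)&(P[...,2]>25)&(P[...,2]<60)&(rr<116)&(rr>80)]
from scipy.optimize import least_squares
f=lambda a:np.linalg.norm(S-[a[0],a[1],34],axis=1)-20
s=least_squares(f,[650,334],loss='soft_l1'); print(s.x,np.hypot(*(s.x-C)),np.degrees(np.arctan2(s.x[1]-C[1],s.x[0]-C[0])))
```

```text
[315.96360754 217.29321678]
131 [635.20414294 293.9814583   74.67598084] [[635.72260952 294.24887737  74.86203286]
 [637.58775601 295.68517515  77.94424531]
 [651.82527189 302.78406171  96.61129769]]
[652.19684006 332.06482407] 101.04865869976697 -16.876362018019947
```

```bash
cat >> h.py <<'E'
def loc(dw):
    M=R.from_euler('xyz',state()["orientation"]).as_matrix(); return np.round(M.T@np.array(dw,float),1)
E
python3 -c "
from h import *
print(loc([-3,-4.5,-16]))"
```

```text
[-6.1 -2.3 15.6]
```

Emit:
move_arm([
  {"x": -6, "y": -2.5, "z": 15.5, "yaw": 0, "grip": 0.1},
  {"x": -4, "y": -1, "z": 12, "yaw": 0, "grip": 0.1},
])

```text
clock: 4.45
eef_pos: [667.4, 331.8, 81.7]
orientation: [3.09, -0.066, 1.285]
contact_force: [0.5, -0.1, 0.4]
finger_gap: 47.0
```

```bash
python3 -c "
from h import *
pr();print(loc(np.array([664.6,328.3,72])-state()['eef_pos']))"
```

```text
t 4.45 p [667.4 331.8  81.7] ori [ 3.09  -0.066  1.285] zaxis [ 0.068  0.048 -0.996] xaxis [0.281 0.957 0.066] q [-0.496  0.801 -0.045  1.489  0.036  0.769  0.732] F [ 0.5 -0.1  0.4] gap 47.0
[-4.8 -2.2  9.3]
```

Emit:
move_arm([
  {"x": -6, "y": -3.5, "z": 13, "yaw": 0, "grip": 0.1},
])

```text
clock: 4.55
eef_pos: [664.8, 329.3, 70.9]
orientation: [3.086, -0.069, 1.286]
contact_force: [0.6, 0.2, -0.1]
finger_gap: 47.1
```

Run:
```python
from h import *
pr();
p,d=viewer.snapshot("scene"); cv2.imwrite("pics/scene3.png",p)
cv2.imwrite("pics/scene3z.png",cv2.resize(p[150:260,230:370],None,fx=5.5,fy=5.5,interpolation=cv2.INTER_CUBIC)); pr()
```

```text
t 4.55 p [664.8 329.3  70.9] ori [ 3.086 -0.069  1.286] zaxis [ 0.073  0.051 -0.996] xaxis [0.28  0.957 0.069] q [-0.494  0.807 -0.046  1.512  0.038  0.735  0.733] F [ 0.6  0.2 -0.1] gap 47.1
t 4.6 p [664.6 329.1  69.9] ori [ 3.086 -0.07   1.286] zaxis [ 0.073  0.051 -0.996] xaxis [0.28  0.958 0.07 ] q [-0.494  0.808 -0.046  1.513  0.038  0.732  0.733] F [0.2 1.8 7.9] gap 47.0
```

Run:
```python
from h import *
for i in range(4):
    pr(); viewer.snapshot("top")
pr()
```

```text
t 4.6 p [664.6 329.1  69.9] ori [ 3.086 -0.07   1.286] zaxis [ 0.073  0.051 -0.996] xaxis [0.28  0.958 0.07 ] q [-0.494  0.808 -0.046  1.513  0.038  0.732  0.733] F [0.2 1.8 7.9] gap 47.0
t 4.65 p [664.6 329.1  70.5] ori [ 3.086 -0.069  1.286] zaxis [ 0.072  0.051 -0.996] xaxis [0.28  0.957 0.069] q [-0.494  0.808 -0.046  1.512  0.038  0.734  0.733] F [ 0.2  0.6 -0.1] gap 46.8
t 4.7 p [664.3 328.9  70.4] ori [ 3.087 -0.068  1.286] zaxis [ 0.071  0.05  -0.996] xaxis [0.28  0.957 0.068] q [-0.494  0.808 -0.046  1.512  0.037  0.735  0.733] F [ 0.8 -0.1  0.1] gap 47.2
t 4.75 p [664.1 328.7  70.2] ori [ 3.088 -0.068  1.286] zaxis [ 0.071  0.05  -0.996] xaxis [0.281 0.957 0.068] q [-0.494  0.808 -0.046  1.512  0.037  0.736  0.733] F [1.4 0.9 1.9] gap 47.3
t 4.8 p [664.2 328.8  70.1] ori [ 3.088 -0.068  1.286] zaxis [ 0.071  0.05  -0.996] xaxis [0.281 0.957 0.068] q [-0.494  0.808 -0.046  1.512  0.037  0.735  0.733] F [0.1 1.2 3.6] gap 47.2
```

Emit:
move_arm([
  {"x": 0, "y": 0, "z": -30, "yaw": 0, "grip": 0.1},
])

```text
clock: 4.9
eef_pos: [660.1, 326.7, 97.1]
orientation: [3.092, -0.064, 1.286]
contact_force: [-0.3, 0.5, -1.0]
finger_gap: 47.3
```

Run:
```python
from h import *
for i in range(2):
    pr(); viewer.snapshot("top")
pr()
```

```text
t 4.9 p [660.1 326.7  97.1] ori [ 3.092 -0.064  1.286] zaxis [ 0.065  0.047 -0.997] xaxis [0.28  0.958 0.064] q [-0.494  0.774 -0.047  1.502  0.035  0.786  0.735] F [-0.3  0.5 -1. ] gap 47.3
t 4.95 p [663.3 328.2 105.3] ori [ 3.085 -0.071  1.286] zaxis [ 0.074  0.052 -0.996] xaxis [0.28  0.957 0.071] q [-0.493  0.766 -0.046  1.496  0.034  0.79   0.736] F [1.6 1.2 4.5] gap 47.2
t 5.0 p [664.2 328.5 104.8] ori [ 3.083 -0.073  1.286] zaxis [ 0.077  0.053 -0.996] xaxis [0.28  0.957 0.073] q [-0.493  0.766 -0.046  1.496  0.035  0.787  0.736] F [ 0.5 -0.1  0.4] gap 46.9
```

Emit:
move_arm([
  {"x": 0, "y": 0, "z": 0, "yaw": 0, "grip": 0.1},
])

```text
clock: 5.1
eef_pos: [664.4, 328.7, 105.8]
orientation: [3.082, -0.073, 1.286]
contact_force: [0.7, -0.2, 0.2]
finger_gap: 46.7
```

Run:
```python
from h import *
for i in range(2):
    pr(); viewer.snapshot("top")
pr()
```

```text
t 5.1 p [664.4 328.7 105.8] ori [ 3.082 -0.073  1.286] zaxis [ 0.077  0.054 -0.996] xaxis [0.28  0.957 0.073] q [-0.494  0.765 -0.046  1.496  0.035  0.788  0.736] F [ 0.7 -0.2  0.2] gap 46.7
t 5.15 p [664.8 329.  106.2] ori [ 3.082 -0.074  1.287] zaxis [ 0.078  0.054 -0.995] xaxis [0.28  0.957 0.074] q [-0.494  0.765 -0.046  1.495  0.035  0.787  0.736] F [-0.1  0.6  0.5] gap 47.0
t 5.2 p [664.5 328.7 105.5] ori [ 3.082 -0.073  1.286] zaxis [ 0.077  0.054 -0.996] xaxis [0.28  0.957 0.073] q [-0.493  0.766 -0.046  1.496  0.035  0.787  0.736] F [ 0.5  0.3 -0.5] gap 47.3
```

```bash
python3 -c "
from h import *
goto([669,363.4,97],-17.4,n=3,grip=-1)"
```

```text
[{"x": 11.3, "y": -2.0, "z": 3.6, "yaw": -5.8, "grip": -1}, {"x": 11.4, "y": -0.9, "z": 3.5, "yaw": -5.8, "grip": -1}, {"x": 11.4, "y": 0.3, "z": 3.6, "yaw": -5.8, "grip": -1}]
```

Emit:
move_arm([
  {"x": 11.5, "y": -2, "z": 5, "yaw": -5.8, "grip": -1},
  {"x": 11.5, "y": -1, "z": 5, "yaw": -5.8, "grip": -1},
  {"x": 11.5, "y": 0, "z": 5, "yaw": -5.8, "grip": -1},
])

```text
clock: 5.5
eef_pos: [669.3, 362.3, 91.6]
orientation: [3.064, -0.049, 1.596]
contact_force: [-0.6, -0.1, 1.0]
finger_gap: 3.7
```

Run:
```python
from h import *
for i in range(2):
    pr(); viewer.snapshot("scene")
pr()
goto([669,363.4,78],0,n=1)
```

```text
t 5.5 p [669.3 362.3  91.6] ori [ 3.064 -0.049  1.596] zaxis [ 0.077  0.051 -0.996] xaxis [-0.025  0.998  0.049] q [-0.492  0.808 -0.122  1.44   0.12   0.808  0.943] F [-0.6 -0.1  1. ] gap 3.7
t 5.55 p [668.4 364.9  90.5] ori [ 3.064 -0.05   1.604] zaxis [ 0.075  0.052 -0.996] xaxis [-0.034  0.998  0.05 ] q [-0.493  0.81  -0.125  1.439  0.122  0.808  0.947] F [-0.7  1.9  0.1] gap 0.1
t 5.6 p [668.1 364.1  90.8] ori [ 3.065 -0.05   1.596] zaxis [ 0.075  0.052 -0.996] xaxis [-0.025  0.998  0.05 ] q [-0.493  0.81  -0.123  1.44   0.119  0.808  0.941] F [-1.6  1.3 -0. ] gap -0.1
[{"x": -1.3, "y": -0.1, "z": 12.7}]
```

Emit:
move_arm([
  {"x": 0, "y": 1.5, "z": 14, "yaw": 0, "grip": -1},
])

```text
clock: 5.7
eef_pos: [671.6, 365.0, 78.1]
orientation: [3.063, -0.052, 1.593]
contact_force: [0.4, 0.4, 0.8]
finger_gap: 0.3
```

Run:
```python
from h import *
for i in range(2):
    pr(); p,d=viewer.snapshot("scene")
pr()
cv2.imwrite("pics/scene4z.png",cv2.resize(p[150:260,230:370],None,fx=5.5,fy=5.5,interpolation=cv2.INTER_CUBIC)); pr()
```

```text
t 5.7 p [671.6 365.   78.1] ori [ 3.063 -0.052  1.593] zaxis [ 0.077  0.053 -0.996] xaxis [-0.022  0.998  0.052] q [-0.493  0.827 -0.121  1.44   0.121  0.788  0.939] F [0.4 0.4 0.8] gap 0.3
t 5.75 p [670.2 364.   73.8] ori [ 3.068 -0.049  1.593] zaxis [ 0.073  0.051 -0.996] xaxis [-0.022  0.999  0.049] q [-0.493  0.831 -0.12   1.443  0.121  0.786  0.939] F [-1.4 -0.  -1.7] gap -0.4
t 5.8 p [669.7 363.5  74.1] ori [ 3.069 -0.048  1.593] zaxis [ 0.072  0.05  -0.996] xaxis [-0.022  0.999  0.048] q [-0.493  0.831 -0.12   1.443  0.121  0.787  0.939] F [-0.3  0.5 -0.4] gap 0.1
t 5.8 p [669.7 363.5  74.1] ori [ 3.069 -0.048  1.593] zaxis [ 0.072  0.05  -0.996] xaxis [-0.022  0.999  0.048] q [-0.493  0.831 -0.12   1.443  0.121  0.787  0.939] F [-0.3  0.5 -0.4] gap 0.1
```

Emit:
move_arm([
  {"x": -5, "y": -0.2, "z": 0.5, "yaw": 2.5, "grip": -1},
  {"x": -7, "y": -0.3, "z": 0, "yaw": 3.5, "grip": -1},
  {"x": -7, "y": -0.3, "z": 0, "yaw": 3.5, "grip": -1},
  {"x": -7, "y": -0.3, "z": 0, "yaw": 3.5, "grip": -1},
])

```text
clock: 6.2
eef_pos: [667.5, 338.2, 71.8]
orientation: [3.082, -0.068, 1.352]
contact_force: [-0.9, 6.2, 11.6]
finger_gap: 0.1
```

```bash
cat >> h.py <<'E'
C=np.array([555.5,361.4])
def pol():
    s=state(); e=np.array(s["eef_pos"]); v=e[:2]-C; th=np.degrees(np.arctan2(v[1],v[0]))
    print("r",np.hypot(*v).round(1),"th",th.round(1),"yaw-90-th",(np.degrees(s["orientation"][2])-90-th).round(1),"z",e[2].round(1))
E
python3 - <<'E'
from h import *
pr();pol(); p,d=viewer.snapshot("scene")
pr();pol()
cv2.imwrite("pics/scene5z.png",cv2.resize(p[150:260,230:370],None,fx=5.5,fy=5.5,interpolation=cv2.INTER_CUBIC))
E
```

```text
t 6.2 p [667.5 338.2  71.8] ori [ 3.082 -0.068  1.352] zaxis [ 0.073  0.053 -0.996] xaxis [0.217 0.974 0.067] q [-0.494  0.814 -0.062  1.492  0.054  0.748  0.777] F [-0.9  6.2 11.6] gap 0.1
r 114.4 th -11.7 yaw-90-th -0.9 z 71.8
t 6.25 p [667.8 337.   72.2] ori [ 3.081 -0.067  1.347] zaxis [ 0.074  0.052 -0.996] xaxis [0.222 0.973 0.067] q [-0.493  0.813 -0.06   1.493  0.053  0.747  0.774] F [-0.1  2.6  7.3] gap 0.2
r 114.9 th -12.2 yaw-90-th -0.6 z 72.2
```

```bash
cat >> h.py <<'E'
from scipy.optimize import least_squares
def ballfit(n="scene",save=None):
    p,d=viewer.snapshot(n)
    if save: cv2.imwrite(save,p)
    P=pts(n,d); v=P[...,:2]-C; rr=np.hypot(v[...,0],v[...,1]); th=np.degrees(np.arctan2(v[...,1],v[...,0]))
    best=None
    m=(d>0)&(rr<117)&(rr>81)&(P[...,2]>26)&(P[...,2]<56)&(th<10)&(th>-90)
    S=P[m]
    for a in np.arange(-90,5,2.):
        c=np.array([C[0]+100*np.cos(np.radians(a)),C[1]+100*np.sin(np.radians(a)),34])
        k=(abs(np.linalg.norm(S-c,axis=1)-20)<2.5).sum()
        if best is None or k>best[0]: best=(k,a)
    a=best[1]; c=[C[0]+100*np.cos(np.radians(a)),C[1]+100*np.sin(np.radians(a)),34]
    T=S[abs(np.linalg.norm(S-c,axis=1)-20)<5]
    s=least_squares(lambda v:np.linalg.norm(T-v,axis=1)-20,c,loss='soft_l1',f_scale=1.5)
    w=s.x[:2]-C; print("ball",best,s.x.round(1),"r",np.hypot(*w).round(1),"th",np.degrees(np.arctan2(w[1],w[0])).round(1)); return p
E
python3 - <<'E'
from h import *
ballfit(); pr(); pol()
E
```

```text
ball (np.int64(153), np.float64(-20.0)) [650.7 327.3  34.3] r 101.1 th -19.7
t 6.3 p [667.9 337.1  72.3] ori [ 3.081 -0.067  1.351] zaxis [ 0.074  0.052 -0.996] xaxis [0.217 0.974 0.067] q [-0.493  0.813 -0.061  1.492  0.055  0.748  0.777] F [1.1 2.8 6.8] gap 0.2
r 115.0 th -12.2 yaw-90-th -0.4 z 72.3
```

Run:
```python
from h import *
p,d=viewer.snapshot("scene"); s=state(); M=R.from_euler('xyz',s["orientation"]).as_matrix(); e=np.array(s["eef_pos"])
x0,y0,w,h,f=285,200,60,50,12
im=cv2.resize(p[y0:y0+h,x0:x0+w],None,fx=f,fy=f,interpolation=cv2.INTER_CUBIC)
for a in (-14.5,14.5):
  for b in (-11,11):
    q=proj("scene",e+M@[a,b,25]); cv2.circle(im,tuple(int(v) for v in ((q-[x0,y0]+.5)*f)),4,(0,0,255),-1)
th=np.radians(np.arange(-60,20,1))
for r_,z,c in((97,94,(0,255,0)),(119,46,(255,0,0)),(97,104,(0,255,0))):
  for t in th:
    q=proj("scene",[C[0]+r_*np.cos(t),C[1]+r_*np.sin(t),z]); cv2.circle(im,tuple(int(v) for v in ((q-[x0,y0]+.5)*f)),2,c,-1)
cv2.imwrite("pics/s6.png",im)
P=pts("scene",d)
for v in range(212,228,2): print(v,[tuple(P[v,u].round(0)) for u in range(308,322,3)])
```

```text
212 [(np.float64(657.0), np.float64(335.0), np.float64(80.0)), (np.float64(650.0), np.float64(310.0), np.float64(91.0)), (np.float64(665.0), np.float64(321.0), np.float64(83.0)), (np.float64(746.0), np.float64(431.0), np.float64(17.0)), (np.float64(746.0), np.float64(417.0), np.float64(23.0))]
214 [(np.float64(659.0), np.float64(338.0), np.float64(72.0)), (np.float64(659.0), np.float64(325.0), np.float64(78.0)), (np.float64(667.0), np.float64(323.0), np.float64(76.0)), (np.float64(742.0), np.float64(426.0), np.float64(14.0)), (np.float64(744.0), np.float64(414.0), np.float64(18.0))]
216 [(np.float64(656.0), np.float64(334.0), np.float64(69.0)), (np.float64(661.0), np.float64(328.0), np.float64(71.0)), (np.float64(667.0), np.float64(323.0), np.float64(71.0)), (np.float64(744.0), np.float64(428.0), np.float64(7.0)), (np.float64(743.0), np.float64(412.0), np.float64(14.0))]
218 [(np.float64(655.0), np.float64(332.0), np.float64(65.0)), (np.float64(659.0), np.float64(325.0), np.float64(67.0)), (np.float64(669.0), np.float64(326.0), np.float64(64.0)), (np.float64(693.0), np.float64(350.0)
[... 557 characters left out ...]
loat64(685.0), np.float64(338.0), np.float64(44.0)), (np.float64(688.0), np.float64(329.0), np.float64(47.0))]
224 [(np.float64(651.0), np.float64(326.0), np.float64(53.0)), (np.float64(659.0), np.float64(324.0), np.float64(51.0)), (np.float64(672.0), np.float64(332.0), np.float64(44.0)), (np.float64(678.0), np.float64(327.0), np.float64(45.0)), (np.float64(682.0), np.float64(319.0), np.float64(47.0))]
226 [(np.float64(649.0), np.float64(322.0), np.float64(50.0)), (np.float64(655.0), np.float64(317.0), np.float64(50.0)), (np.float64(669.0), np.float64(326.0), np.float64(42.0)), (np.float64(668.0), np.float64(312.0), np.float64(49.0)), (np.float64(672.0), np.float64(304.0), np.float64(51.0))]
```

Emit:
move_arm([
  {"x": 9, "y": -1, "z": -1, "yaw": -1.5, "grip": -1},
  {"x": 4, "y": -1, "z": 3, "yaw": -1, "grip": -1},
])

```text
clock: 6.55
eef_pos: [669.7, 349.6, 71.9]
orientation: [3.077, -0.064, 1.395]
contact_force: [-0.4, 0.5, 0.0]
finger_gap: 0.3
```

Run:
```python
from h import *
ballfit(); pr(); pol()
```

```text
ball (np.int64(155), np.float64(-20.0)) [650.6 326.8  34. ] r 101.2 th -20.0
t 6.6 p [669.3 349.8  70.8] ori [ 3.077 -0.063  1.396] zaxis [ 0.074  0.051 -0.996] xaxis [0.174 0.983 0.063] q [-0.504  0.824 -0.07   1.471  0.068  0.759  0.798] F [2.6 0.7 4.7] gap 0.2
r 114.4 th -5.8 yaw-90-th -4.2 z 70.8
```

Emit:
move_arm([
  {"x": 5, "y": -1.5, "z": 1, "yaw": -3.5, "grip": -1},
])

```text
clock: 6.7
eef_pos: [669.6, 352.3, 70.4]
orientation: [3.073, -0.055, 1.456]
contact_force: [-2.5, -10.8, 19.4]
finger_gap: -0.0
```

Run:
```python
from h import *
p=ballfit(); pr(); pol(); viewer.snapshot("scene"); pr()
x0,y0,w,h,f=285,195,60,50,12
cv2.imwrite("pics/s7.png",cv2.resize(p[y0:y0+h,x0:x0+w],None,fx=f,fy=f,interpolation=cv2.INTER_CUBIC))
```

```text
ball (np.int64(141), np.float64(-20.0)) [650.5 326.4  33.6] r 101.2 th -20.2
t 6.75 p [669.7 352.7  70.6] ori [ 3.072 -0.055  1.461] zaxis [ 0.075  0.046 -0.996] xaxis [0.109 0.993 0.055] q [-0.502  0.827 -0.083  1.464  0.089  0.766  0.843] F [-1.4 -8.5 11.8] gap 0.2
r 114.5 th -4.4 yaw-90-th -1.9 z 70.6
t 6.8 p [669.7 352.6  70.7] ori [ 3.072 -0.056  1.458] zaxis [ 0.075  0.047 -0.996] xaxis [0.113 0.992 0.056] q [-0.502  0.827 -0.083  1.465  0.087  0.765  0.84 ] F [-2.4 -6.8 10.3] gap 0.3
```

Run:
```python
import numpy as np
from scipy.optimize import least_squares
# q2,q4,q6,r,z
D=[]
def add(p,q): D.append((q[1],q[3],q[5],np.hypot(p[0],p[1]),p[2],q[2],q[4]))
add([295.3,607,256.3],[-1.202,.576,.025,1.437,-.015,1.129])
add([664.2,328.5,104.8],[-.493,.766,-.046,1.496,.035,.787])
add([664.1,328.7,70.2],[-.494,.808,-.046,1.512,.037,.736])
add([665.6,333.7,120.6],[-.502,.769,-.043,1.436,.032,.879])
add([664.2,344.1,175.5],[-.509,.73,-.057,1.355,.04,1.015])
D=np.array(D)
def f(v):
    a,b,h,c,o=v
    s1=D[:,0];s2=s1+D[:,1];s3=s2+D[:,2]
    r=a*np.sin(s1)+b*np.sin(s2)+c*np.sin(s3)
    z=h+a*np.cos(s1)+b*np.cos(s2)+c*np.cos(s3)
    return np.r_[r-D[:,3],z-D[:,4]]
s=least_squares(lambda v:np.r_[f(v),(v-[420,400,350,300,0])*1e-2],[420,400,350,300,0]); print(s.x.round(1),f(s.x).round(1))
a,b,h,c,o=s.x
for lean in (0,.1,.3,.5):   # lean inward (>pi sum)
  for z in (60,150,250,400):
    out=[]
    for r in range(300,901,50):
        S=np.pi+lean; wr=r-c*np.sin(S); wz=z-h-c*np.cos(S); d=np.hypot(wr,wz); 
        cq=(d*d-a*a-b*b)/(2*a*b)
        if abs(cq)>1: out.append((r,'x'));continue
        q4=np.arccos(cq); q2=np.arctan2(wr,wz)-np.arctan2(b*np.sin(q4),a+b*np.cos(q4)); out.append((r,round(q2,2),round(q4,2),round(S-q2-q4,2)))
    print(lean,z,out)
```

```text
[585.1 394.7 273.1 339.6   0. ] [ 0.3  0.1  0.  -0.2 -0.1 -0.9  0.3  0.1  0.2  0.3]
0 60 [(300, np.float64(0.48), np.float64(2.59), np.float64(0.08)), (350, np.float64(0.5), np.float64(2.46), np.float64(0.18)), (400, np.float64(0.52), np.float64(2.34), np.float64(0.27)), (450, np.float64(0.56), np.float64(2.22), np.float64(0.36)), (500, np.float64(0.6), np.float64(2.1), np.float64(0.44)), (550, np.float64(0.64), np.float64(1.97), np.float64(0.53)), (600, np.float64(0.69), np.float64(1.84), np.float64(0.61)), (650, np.float64(0.75), np.float64(1.7), np.float64(0.69)), (700, np.float64(0.8), np.float64(1.55), np.float64(0.78)), (750, np.float64(0.87), np.float64(1.4), np.float64(0.88)), (800, np.float64(0.94), np.float64(1.22), np.float64(0.98)), (850, np.float64(1.02), np.float64(1.02), np.float64(1.1)), (900, np.float64(1.12), np.float64(0.78), np.float64(1.24))]
0 150 [(300, np.float64(0.22), np.float64(2.47), np.float64(0.45)), (350, np.float64(0.28), np.float64(2.36), np.float64(0.5)), (400, np.float64(0.34), np.float64(2.25), np.float64(0.55)), (450, np.float64(0.39), np.float64(
[... 9964 characters left out ...]
)), (750, np.float64(1.09), np.float64(0.48), np.float64(2.08)), (800, 'x'), (850, 'x'), (900, 'x')]
0.5 400 [(300, np.float64(0.17), np.float64(1.8), np.float64(1.68)), (350, np.float64(0.25), np.float64(1.69), np.float64(1.7)), (400, np.float64(0.33), np.float64(1.57), np.float64(1.74)), (450, np.float64(0.41), np.float64(1.45), np.float64(1.78)), (500, np.float64(0.5), np.float64(1.3), np.float64(1.84)), (550, np.float64(0.59), np.float64(1.15), np.float64(1.91)), (600, np.float64(0.68), np.float64(0.96), np.float64(2.0)), (650, np.float64(0.8), np.float64(0.73), np.float64(2.11)), (700, np.float64(0.96), np.float64(0.39), np.float64(2.29)), (750, 'x'), (800, 'x'), (850, 'x'), (900, 'x')]
```

Run:
```python
from h import *
pr()
s=goto([600,400,300],0,n=6)
```

```text
t 6.8 p [669.7 352.6  70.7] ori [ 3.072 -0.056  1.458] zaxis [ 0.075  0.047 -0.996] xaxis [0.113 0.992 0.056] q [-0.502  0.827 -0.083  1.465  0.087  0.765  0.84 ] F [-2.4 -6.8 10.3] gap 0.3
[{"x": 8.6, "y": -9.8, "z": -38.6}, {"x": 8.7, "y": -9.8, "z": -38.6}, {"x": 8.6, "y": -9.8, "z": -38.6}, {"x": 8.7, "y": -9.8, "z": -38.5}, {"x": 8.6, "y": -9.7, "z": -38.6}, {"x": 8.7, "y": -9.8, "z": -38.5}]
```

Emit:
move_arm([
  {"x": 0, "y": 3, "z": -40, "yaw": 0, "grip": 0},
  {"x": 0, "y": 0, "z": -45, "yaw": 0, "grip": 0},
  {"x": 5, "y": -15, "z": -45, "yaw": 0, "grip": 0},
  {"x": 10, "y": -25, "z": -40, "yaw": 0, "grip": 0},
  {"x": 15, "y": -40, "z": -20, "yaw": 0, "grip": 0},
  {"x": 15, "y": -45, "z": 0, "yaw": 0, "grip": 0},
  {"x": 15, "y": -45, "z": 0, "yaw": 0, "grip": 0},
  {"x": 15, "y": -45, "z": 0, "yaw": 0, "grip": 0},
  {"x": 15, "y": -45, "z": 0, "yaw": 0, "grip": 0},
  {"x": 15, "y": -45, "z": 0, "yaw": 0, "grip": 0},
])

```text
clock: 7.8
eef_pos: [366.9, 479.1, 245.2]
orientation: [3.073, -0.046, 1.437]
contact_force: [-0.4, 0.5, 0.1]
finger_gap: 42.6
```

Run:
```python
from h import *
pr()
```

```text
t 7.8 p [366.9 479.1 245.2] ori [ 3.073 -0.046  1.437] zaxis [ 0.074  0.036 -0.997] xaxis [0.133 0.99  0.046] q [-0.962  0.443 -0.086  1.714  0.103  0.919  0.338] F [-0.4  0.5  0.1] gap 42.6
```

Emit:
move_arm([
  {"x": 6, "y": -45, "z": -8, "yaw": 0, "grip": 0},
  {"x": 6, "y": -45, "z": -8, "yaw": 0, "grip": 0},
  {"x": 6, "y": -45, "z": -8, "yaw": 0, "grip": 0},
  {"x": 6, "y": -45, "z": -8, "yaw": 0, "grip": 0},
  {"x": 4, "y": -45, "z": -8, "yaw": 0, "grip": 0},
  {"x": 2, "y": -45, "z": -8, "yaw": 0, "grip": 0},
  {"x": 0, "y": -45, "z": -8, "yaw": 0, "grip": 0},
  {"x": -4, "y": -45, "z": -8, "yaw": 0, "grip": 0},
  {"x": -8, "y": -45, "z": -8, "yaw": 0, "grip": 0},
  {"x": -12, "y": -45, "z": -8, "yaw": 0, "grip": 0},
])

```text
clock: 8.8
eef_pos: [-101.7, 543.4, 290.9]
orientation: [3.073, -0.036, 1.434]
contact_force: [-0.8, 0.0, 0.2]
finger_gap: 42.6
```

Run:
```python
from h import *
pr()
```

```text
t 8.8 p [-101.7  543.4  290.9] ori [ 3.073 -0.036  1.434] zaxis [ 0.073  0.026 -0.997] xaxis [0.137 0.99  0.036] q [-1.758  0.361 -0.183  1.718  0.162  1.075 -0.575] F [-0.8  0.   0.2] gap 42.6
```

Emit:
move_arm([
  {"x": -12, "y": -38, "z": -25, "yaw": 0, "grip": 0},
  {"x": -13, "y": -38, "z": -28, "yaw": 0, "grip": 0},
  {"x": -13, "y": -38, "z": -28, "yaw": 0, "grip": 0},
  {"x": -13, "y": -38, "z": -28, "yaw": 0, "grip": 0},
  {"x": -13, "y": -38, "z": -28, "yaw": 0, "grip": 0},
  {"x": -10, "y": -38, "z": -28, "yaw": 0, "grip": 0},
  {"x": -5, "y": -35, "z": -30, "yaw": 0, "grip": 0},
  {"x": 0, "y": -20, "z": -40, "yaw": 0, "grip": 0},
  {"x": 0, "y": 0, "z": -45, "yaw": 0, "grip": 0},
])

```text
clock: 9.7
eef_pos: [-428.7, 489.1, 544.1]
orientation: [3.059, -0.018, 1.44]
contact_force: [-0.7, 1.1, -0.1]
finger_gap: 42.6
```

Run:
```python
from h import *
pr(); e=state()['eef_pos']; print(np.hypot(e[0],e[1]),np.degrees(np.arctan2(e[1],e[0])))
```

```text
t 9.7 p [-428.7  489.1  544.1] ori [ 3.059 -0.018  1.44 ] zaxis [ 0.084  0.008 -0.996] xaxis [0.13  0.991 0.018] q [-2.29   0.516 -0.249  0.793  0.188  1.904 -1.016] F [-0.7  1.1 -0.1] gap 42.6
650.403697556136 131.23753886013324
```

Emit:
move_arm([
  {"x": 0, "y": 0, "z": -40, "yaw": 0, "grip": 0},
  {"x": 0, "y": 0, "z": -40, "yaw": 0, "grip": 0},
  {"x": 0, "y": 0, "z": -40, "yaw": 0, "grip": 0},
])

```text
clock: 10.0
eef_pos: [-423.3, 482.9, 588.1]
orientation: [3.074, -0.02, 1.434]
contact_force: [0.5, 0.9, -0.6]
finger_gap: 42.7
```

Run:
```python
from h import *
pr(); e=state()['eef_pos']; print(np.hypot(e[0],e[1]),np.degrees(np.arctan2(e[1],e[0])))
```

```text
t 10.0 p [-423.3  482.9  588.1] ori [ 3.074 -0.02   1.434] zaxis [ 0.069  0.01  -0.998] xaxis [0.137 0.99  0.02 ] q [-2.519  0.533  0.351  0.678 -0.124  1.988 -0.827] F [ 0.5  0.9 -0.6] gap 42.7
642.1363466847085 131.23504470742625
```

Emit:
move_arm([
  {"x": 0, "y": 0, "z": -50, "yaw": 0, "grip": 0},
  {"x": 0, "y": 0, "z": -50, "yaw": 0, "grip": 0},
  {"x": 0, "y": 0, "z": -50, "yaw": 0, "grip": 0},
])

```text
clock: 10.3
eef_pos: [-402.2, 449.6, 652.5]
orientation: [-3.137, -0.091, 1.434]
contact_force: [0.1, -0.3, -0.1]
finger_gap: 42.9
```

Run:
```python
from h import *
pr(); e=state()['eef_pos']; print(np.hypot(e[0],e[1]),np.degrees(np.arctan2(e[1],e[0])))
```

```text
t 10.3 p [-402.2  449.6  652.5] ori [-3.137 -0.091  1.434] zaxis [ 0.007  0.091 -0.996] xaxis [0.136 0.987 0.091] q [-2.591  0.429  0.422  0.687 -0.121  1.988 -0.829] F [ 0.1 -0.3 -0.1] gap 42.9
603.2105617115734 131.81428265734394
```

Emit:
move_arm([
  {"x": 0, "y": 0, "z": -50, "yaw": 0, "grip": 0},
  {"x": 0, "y": 0, "z": -50, "yaw": 0, "grip": 0},
  {"x": 0, "y": 0, "z": -50, "yaw": 0, "grip": 0},
  {"x": 0, "y": 0, "z": -50, "yaw": 0, "grip": 0},
])

```text
clock: 10.7
eef_pos: [-365.3, 396.4, 733.4]
orientation: [-3.033, -0.185, 1.427]
contact_force: [-0.2, -0.3, 0.5]
finger_gap: 42.4
```

Run:
```python
from h import *
pr(); e=state()['eef_pos']; print(np.hypot(e[0],e[1]),np.degrees(np.arctan2(e[1],e[0])))
```

```text
t 10.7 p [-365.3  396.4  733.4] ori [-3.033 -0.185  1.427] zaxis [-0.081  0.196 -0.977] xaxis [0.14  0.973 0.184] q [-2.754  0.287  0.573  0.699 -0.11   1.988 -0.834] F [-0.2 -0.3  0.5] gap 42.4
539.0342295276304 132.65739919457562
```

Emit:
move_arm([
  {"x": 28, "y": 28, "z": 0, "yaw": 0, "grip": 0},
  {"x": 26, "y": 30, "z": 0, "yaw": 0, "grip": 0},
  {"x": 22, "y": 34, "z": 0, "yaw": 0, "grip": 0},
  {"x": 18, "y": 36, "z": -10, "yaw": 0, "grip": 0},
  {"x": 8, "y": 10, "z": -45, "yaw": 0, "grip": 0},
])

```text
clock: 11.2
eef_pos: [-206.1, 462.9, 758.5]
orientation: [-3.016, -0.211, 1.432]
contact_force: [0.2, 0.3, 0.4]
finger_gap: 42.9
```

Run:
```python
from h import *
pr(); e=state()['eef_pos']; print(np.hypot(e[0],e[1]),np.degrees(np.arctan2(e[1],e[0])))
```

```text
t 11.2 p [-206.1  462.9  758.5] ori [-3.016 -0.211  1.432] zaxis [-0.095  0.223 -0.97 ] xaxis [0.136 0.968 0.21 ] q [-2.368  0.208  0.451  0.717 -0.109  1.988 -0.548] F [0.2 0.3 0.4] gap 42.9
506.68015915760645 114.00509275352537
```

Emit:
move_arm([
  {"x": 12, "y": -8, "z": -48, "yaw": 0, "grip": 0},
  {"x": 12, "y": -8, "z": -48, "yaw": 0, "grip": 0},
  {"x": 12, "y": -8, "z": -48, "yaw": 0, "grip": 0},
  {"x": 12, "y": -8, "z": -48, "yaw": 0, "grip": 0},
  {"x": 12, "y": -8, "z": -48, "yaw": 0, "grip": 0},
])

```text
clock: 11.7
eef_pos: [-194.9, 429.0, 843.3]
orientation: [-2.902, -0.374, 1.397]
contact_force: [-0.2, -0.8, -0.2]
finger_gap: 42.7
```

Run:
```python
from h import *
pr(); e=state()['eef_pos']; print(np.hypot(e[0],e[1]),np.degrees(np.arctan2(e[1],e[0])))
```

```text
t 11.7 p [-194.9  429.   843.3] ori [-2.902 -0.374  1.397] zaxis [-0.172  0.391 -0.904] xaxis [0.161 0.917 0.366] q [-2.577  0.135  0.671  0.603 -0.118  1.987 -0.559] F [-0.2 -0.8 -0.2] gap 42.7
471.1554006556352 114.43257738623
```

Emit:
move_arm([
  {"x": 12, "y": -8, "z": -48, "yaw": 0, "grip": -1},
])

```text
clock: 11.8
eef_pos: [-192.1, 418.3, 860.0]
orientation: [-2.878, -0.406, 1.39]
contact_force: [-1.1, -0.4, 0.3]
finger_gap: 29.5
```

```bash
python3 - <<'E'
from h import *
viewer.snapshot("top"); pr()
E
cat > coll.py <<'E'
from h import *
def box(x,y,z,n=3.):
    f=lambda a:np.linspace(a[0],a[1],max(2,int((a[1]-a[0])/n)+1))
    return np.stack(np.meshgrid(f(x),f(y),f(z),indexing='ij'),-1).reshape(-1,3)
def grip_pts(o):
    h=o/2; back=1.5 if o>5 else 0; back=13*(o/85)**1.6
    P=[]
    for s in (-1,1):
        xs=sorted((s*h,s*(h+14.5))); P.append(box(xs,(-11,11),(-15,25-back)))
        xs=sorted((s*(h+2),s*(h+34))); P.append(box(xs,(-15,15),(-48,-13-back)))
    P.append(box((-42.5,42.5),(-38,38),(-110,-48),5))
    return np.vstack(P)
TIPN=None
def solids(Q,screws=True):
    """clearance sign: return dict of counts of points inside each solid (Q world)"""
    v=Q[:,:2]-C; r=np.hypot(v[:,0],v[:,1]); th=np.degrees(np.arctan2(v[:,1],v[:,0])); z=Q[:,2]
    ingap=abs((th+66.8+180)%360-180)<30
    m=1.0
    d={}
    d['plate']=(r<97+m)&(z>94-m)&(z<104+m)
    d['drum']=((r<83+m)&(z<52+m))|((r<58+m)&(z<95))
    d['base']=(r<150)&(z<18+m)
    d['keep']=(~ingap)&(r>119-m)&(r<143+m)&(z<46+m)&(((r>121-m))|(z>42-m))
    d['bench']=z<2
    sc=np.zeros(len(Q),bool)
    for k in range(6):
        for s in (-20,20):
            a=np.radians(-66.8+60*k+s)
            if k==0: continue
            sc|=(np.hypot(v[:,0]-132*np.cos(a),v[:,1]-132*np.sin(a))<6)&(z<51.5)
    d['screw']=sc
    d['bottle']=(np.hypot(v[:,0]-215*np.cos(np.radians(14)),v[:,1]-215*np.sin(np.radians(14)))<26)&(z<170)
    return {k:int(x.sum()) for k,x in d.items() if x.any()}
def ballc(a): return np.array([C[0]+100*np.cos(np.radians(a)),C[1]+100*np.sin(np.radians(a)),34.])
E
```

```text
t 11.85 p [-190.6  416.8  863.1] ori [-2.872 -0.411  1.388] zaxis [-0.191  0.427 -0.884] xaxis [0.167 0.901 0.399] q [-2.669  0.114  0.76   0.58  -0.117  1.988 -0.562] F [2.6 0.4 1.6] gap 21.8
```

```bash
cat > srch.py <<'E'
from coll import *
zt=np.array([-0.191,0.427,-0.884]); zt/=np.linalg.norm(zt)
h=np.array([-zt[1],zt[0],0]); h=-h if h[0]<0 else h; h/=np.linalg.norm(h)
def Mpsi(psi):
    e=-np.cross(zt,h); x=np.cos(np.radians(psi))*h+np.sin(np.radians(psi))*e; return np.stack([x,np.cross(zt,x),zt],1)
if __name__=="__main__":
    for o in (0,46):
      G=grip_pts(o)
      for a in (-16,-20,-30,-40,-50,-62):
        res=[]
        for psi in range(0,91,10):
          M=Mpsi(psi)
          for yc in (-10,-7,-4,0,4,7,10):
            for zc in (24,22,20,17,14,10):
              for xc in ((-34.5,) if o==0 else (0,)):
                T=ballc(a)-M@np.array([xc,yc,zc]); s=solids(T+G@M.T)
                res.append((sum(s.values()),zc,psi,yc,T.round(0),s))
        res.sort(key=lambda t:(t[0],t[1]))
        print(o,a,[r[:4]+(r[5],) for r in res[:4]])
E
python3 srch.py
```

```text
0 -16 [(1, 24, 50, 4, {'plate': 1}), (1, 24, 60, -4, {'plate': 1}), (2, 22, 60, -4, {'plate': 2}), (4, 22, 50, 4, {'plate': 3, 'keep': 1})]
0 -20 [(0, 24, 50, 4, {}), (0, 24, 60, -7, {}), (0, 24, 60, -4, {}), (1, 22, 60, -7, {'keep': 1})]
0 -30 [(0, 20, 50, -4, {}), (0, 20, 60, -10, {}), (0, 22, 40, 4, {}), (0, 22, 50, -4, {})]
0 -40 [(0, 17, 40, -4, {}), (0, 17, 50, -7, {}), (0, 20, 30, 4, {}), (0, 20, 40, -4, {})]
0 -50 [(0, 14, 40, -7, {}), (0, 17, 30, 0, {}), (0, 17, 40, -7, {}), (0, 17, 40, -4, {})]
0 -62 [(0, 14, 0, 0, {}), (0, 14, 0, 4, {}), (0, 14, 10, 0, {}), (0, 14, 20, -4, {})]
46 -16 [(11, 24, 50, 4, {'plate': 6, 'keep': 5}), (13, 24, 40, 4, {'plate': 11, 'keep': 2}), (17, 22, 50, 4, {'plate': 11, 'keep': 6}), (20, 22, 40, 4, {'plate': 17, 'keep': 3})]
46 -20 [(6, 24, 40, 4, {'plate': 5, 'keep': 1}), (7, 24, 50, 4, {'plate': 4, 'keep': 3}), (8, 24, 40, 7, {'plate': 7, 'drum': 1}), (9, 22, 40, 4, {'plate': 8, 'keep': 1})]
46 -30 [(0, 22, 40, 0, {}), (0, 22, 40, 4, {}), (0, 22, 40, 7, {}), (0, 24, 30, 7, {})]
46 -40 [(0, 20, 30, 4, {}), (0, 20, 30, 7, {}), (0, 22, 20, 7, {}), (0, 22, 30, 4, {})]
46 -50 [(0, 17, 20, 4, {}), (0, 17, 20, 7, {}), (0, 20, 20, 4, {}), (0, 20, 20, 7, {})]
46 -62 [(0, 14, 0, -7, {}), (0, 14, 0, -4, {}), (0, 14, 0, 0, {}), (0, 14, 0, 4, {})]
```

```bash
cat >> h.py <<'E'
def psi():
    M=R.from_euler('xyz',state()["orientation"]).as_matrix(); zt=M[:,2]; h=np.array([-zt[1],zt[0],0]); h=-h if h[0]<0 else h; h/=np.linalg.norm(h)
    e=-np.cross(zt,h); return np.degrees(np.arctan2(M[:,0]@e,M[:,0]@h))
E
python3 - <<'E'
from srch import *
for a,ps,yc,zc,b in ((-20,60,-5,24,8),(-20,60,-5,24,0),(-30,50,-4,22,0),(-40,40,-4,20,0),(-50,32,-3,20,0),(-62,20,-2,18,0)):
    M=Mpsi(ps); T=ballc(a)-M@np.array([-34.5-b,yc,zc]); print(a,ps,b,T.round(1),solids(T+grip_pts(0)@M.T), (T-80*zt).round(0))
print(psi())
M=Mpsi(60); T=ballc(-20)-M@np.array([-42.5,-5,24])
goto(T-100*zt,0,step=47)
E
```

```text
-20 60 8 [665.  355.1  71.3] {} [680. 321. 142.]
-20 60 0 [663.9 347.9  68. ] {} [679. 314. 139.]
-30 50 0 [660.7 331.6  64.6] {} [676. 297. 135.]
-40 40 0 [655.5 315.8  60.6] {} [671. 282. 131.]
-50 32 0 [646.1 301.6  59. ] {} [661. 267. 130.]
-62 20 0 [632.5 286.9  54.5] {} [648. 253. 125.]
58.59483939171405
[{"x": -9.5, "y": 42.7, "z": 17.1}, {"x": -9.5, "y": 42.7, "z": 17.1}, {"x": -9.6, "y": 42.7, "z": 17.1}, {"x": -9.5, "y": 42.7, "z": 17.1}, {"x": -9.6, "y": 42.7, "z": 17.1}, {"x": -9.5, "y": 42.7, "z": 17.1}, {"x": -9.6, "y": 42.7, "z": 17.1}, {"x": -9.5, "y": 42.7, "z": 17.1}, {"x": -9.6, "y": 42.7, "z": 17.0}, {"x": -9.5, "y": 42.7, "z": 17.1}, {"x": -9.6, "y": 42.7, "z": 17.0}, {"x": -9.5, "y": 42.7, "z": 17.1}, {"x": -9.6, "y": 42.7, "z": 17.0}, {"x": -9.5, "y": 42.7, "z": 17.1}, {"x": -9.6, "y": 42.7, "z": 17.0}, {"x": -9.5, "y": 42.7, "z": 17.1}, {"x": -9.6, "y": 42.7, "z": 17.0}, {"x": -9.5, "y": 42.7, "z": 17.1}, {"x": -9.6, "y": 42.7, "z": 17.0}, {"x": -9.5, "y": 42.7, "z": 17.1}, {"x": -9.6, "y": 42.7, "z": 17.0}, {"x": -9.5, "y": 42.8, "z": 17.1}, {"x": -9.6, "y": 42.7, "z": 17.0}, {"x": -9.5, "y": 42.8, "z": 17.1}]
```

Run:
```python
from h import *
s=goto([-50,500,680],0,n=6); goto([250,470,450],0,n=9,simp=s)
```

```text
[{"x": 4.2, "y": 29.1, "z": 28.4}, {"x": 4.2, "y": 29.1, "z": 28.4}, {"x": 4.2, "y": 29.1, "z": 28.4}, {"x": 4.3, "y": 29.1, "z": 28.4}, {"x": 4.2, "y": 29.2, "z": 28.4}, {"x": 4.3, "y": 29.1, "z": 28.4}]
[{"x": -7.7, "y": 38.7, "z": 14.8}, {"x": -7.7, "y": 38.7, "z": 14.8}, {"x": -7.6, "y": 38.7, "z": 14.8}, {"x": -7.7, "y": 38.7, "z": 14.8}, {"x": -7.6, "y": 38.7, "z": 14.8}, {"x": -7.7, "y": 38.7, "z": 14.8}, {"x": -7.6, "y": 38.7, "z": 14.7}, {"x": -7.7, "y": 38.8, "z": 14.8}, {"x": -7.6, "y": 38.7, "z": 14.7}]
```

Emit:
move_arm([
  {"x": 4, "y": 29, "z": 28, "yaw": 0, "grip": -1},
  {"x": 4, "y": 29, "z": 28, "yaw": 0, "grip": -1},
  {"x": 4, "y": 29, "z": 28, "yaw": 0, "grip": -1},
  {"x": 4, "y": 29, "z": 28, "yaw": 0, "grip": -1},
  {"x": 4, "y": 29, "z": 28, "yaw": 0, "grip": -1},
  {"x": 4, "y": 29, "z": 28, "yaw": 0, "grip": -1},
])

```text
clock: 12.45
eef_pos: [-59.1, 501.5, 680.0]
orientation: [-2.861, -0.42, 1.401]
contact_force: [-0.1, 0.4, -0.5]
finger_gap: 0.2
```

Run:
```python
from h import *
pr();print(psi()); goto([250,470,450],0,n=9)
```

```text
t 12.45 p [-59.1 501.5 680. ] ori [-2.861 -0.42   1.401] zaxis [-0.207  0.433 -0.877] xaxis [0.154 0.9   0.408] q [-2.644 -0.096  0.841  1.307 -0.038  1.411 -0.329] F [-0.1  0.4 -0.5] gap 0.2
58.228221733121195
[{"x": -8.3, "y": 39.8, "z": 13.8}, {"x": -8.3, "y": 39.8, "z": 13.8}, {"x": -8.3, "y": 39.8, "z": 13.8}, {"x": -8.3, "y": 39.8, "z": 13.8}, {"x": -8.3, "y": 39.8, "z": 13.8}, {"x": -8.3, "y": 39.8, "z": 13.8}, {"x": -8.3, "y": 39.9, "z": 13.8}, {"x": -8.3, "y": 39.8, "z": 13.8}, {"x": -8.2, "y": 39.9, "z": 13.9}]
```

Emit:
move_arm([
  {"x": -4, "y": 40, "z": 14, "yaw": 0, "grip": -1},
  {"x": -4, "y": 40, "z": 14, "yaw": 0, "grip": -1},
  {"x": -6, "y": 40, "z": 14, "yaw": 0, "grip": -1},
  {"x": -8, "y": 40, "z": 14, "yaw": 0, "grip": -1},
  {"x": -8, "y": 40, "z": 14, "yaw": 0, "grip": -1},
])

```text
clock: 12.95
eef_pos: [114.4, 495.9, 548.5]
orientation: [-2.859, -0.417, 1.407]
contact_force: [-0.5, 0.4, -0.2]
finger_gap: -0.2
```

Run:
```python
from h import *
pr();print(psi()); goto([660,380,220],0,n=10)
```

```text
t 12.95 p [114.4 495.9 548.5] ori [-2.859 -0.417  1.407] zaxis [-0.211  0.429 -0.878] xaxis [0.149 0.902 0.405] q [-2.676 -0.165  1.266  1.614 -0.146  1.176  0.114] F [-0.5  0.4 -0.2] gap -0.2
57.84766825901212
[{"x": -15.6, "y": 61.6, "z": 12.3}, {"x": -15.6, "y": 61.6, "z": 12.3}, {"x": -15.6, "y": 61.6, "z": 12.3}, {"x": -15.7, "y": 61.6, "z": 12.3}, {"x": -15.6, "y": 61.6, "z": 12.4}, {"x": -15.7, "y": 61.6, "z": 12.3}, {"x": -15.6, "y": 61.6, "z": 12.4}, {"x": -15.7, "y": 61.6, "z": 12.3}, {"x": -15.6, "y": 61.6, "z": 12.4}, {"x": -15.7, "y": 61.5, "z": 12.3}]
```

Emit:
move_arm([
  {"x": -8, "y": 40, "z": 12, "yaw": 0, "grip": -1},
  {"x": -8, "y": 40, "z": 12, "yaw": 0, "grip": -1},
])

```text
clock: 13.15
eef_pos: [185.9, 480.1, 499.4]
orientation: [-2.862, -0.424, 1.398]
contact_force: [0.1, -0.5, 0.8]
finger_gap: 0.3
```

Run:
```python
from h import *
pr();print(psi())
```

```text
t 13.15 p [185.9 480.1 499.4] ori [-2.862 -0.424  1.398] zaxis [-0.204  0.437 -0.876] xaxis [0.157 0.898 0.411] q [-2.756 -0.212  1.48   1.695 -0.147  1.099  0.263] F [ 0.1 -0.5  0.8] gap 0.3
58.57296311135635
```

Run:
```python
from h import *
s=goto([-240,470,700],0,n=10)
```

```text
[{"x": 0.7, "y": -46.1, "z": -9.4}, {"x": 0.7, "y": -46.2, "z": -9.3}, {"x": 0.6, "y": -46.1, "z": -9.4}, {"x": 0.7, "y": -46.2, "z": -9.3}, {"x": 0.6, "y": -46.1, "z": -9.4}, {"x": 0.7, "y": -46.2, "z": -9.3}, {"x": 0.6, "y": -46.1, "z": -9.4}, {"x": 0.7, "y": -46.2, "z": -9.3}, {"x": 0.6, "y": -46.1, "z": -9.4}, {"x": 0.7, "y": -46.2, "z": -9.3}]
```

Emit:
move_arm([
  {"x": 1, "y": -46, "z": -9, "yaw": 0, "grip": -1},
  {"x": 1, "y": -46, "z": -9, "yaw": 0, "grip": -1},
  {"x": 1, "y": -46, "z": -9, "yaw": 0, "grip": -1},
  {"x": 1, "y": -46, "z": -9, "yaw": 0, "grip": -1},
  {"x": 1, "y": -46, "z": -9, "yaw": 0, "grip": -1},
  {"x": 1, "y": -46, "z": -9, "yaw": 0, "grip": -1},
  {"x": 1, "y": -46, "z": -9, "yaw": 0, "grip": -1},
  {"x": 1, "y": -46, "z": -9, "yaw": 0, "grip": -1},
])

```text
clock: 13.95
eef_pos: [-137.4, 475.3, 659.8]
orientation: [-2.839, -0.421, 1.364]
contact_force: [-0.6, 0.6, -0.0]
finger_gap: -0.1
```

Run:
```python
from h import *
pr();print(psi())
goto([-470,500,450],0,n=8)
```

```text
t 13.95 p [-137.4  475.3  659.8] ori [-2.839 -0.421  1.364] zaxis [-0.212  0.443 -0.871] xaxis [0.187 0.893 0.408] q [-2.397 -0.108  0.402  1.403  0.028  1.326 -0.556] F [-0.6  0.6 -0. ] gap -0.1
56.30263343071929
[{"x": -15.7, "y": -33.0, "z": 33.0}, {"x": -15.7, "y": -33.0, "z": 33.0}, {"x": -15.8, "y": -33.0, "z": 33.0}, {"x": -15.7, "y": -33.0, "z": 33.1}, {"x": -15.8, "y": -33.0, "z": 33.0}, {"x": -15.7, "y": -32.9, "z": 33.1}, {"x": -15.8, "y": -33.0, "z": 33.0}, {"x": -15.7, "y": -32.9, "z": 33.1}]
```

Run:
```python
from h import *
goto([-200,630,480],0,n=6)
```

```text
[{"x": 8.8, "y": -3.8, "z": 39.7}, {"x": 8.9, "y": -3.8, "z": 39.7}, {"x": 8.8, "y": -3.8, "z": 39.8}, {"x": 8.9, "y": -3.9, "z": 39.7}, {"x": 8.8, "y": -3.8, "z": 39.8}, {"x": 8.9, "y": -3.9, "z": 39.7}]
```

Emit:
move_arm([
  {"x": 9, "y": -4, "z": 40, "yaw": 0, "grip": -1},
  {"x": 9, "y": -4, "z": 40, "yaw": 0, "grip": -1},
  {"x": 9, "y": -4, "z": 40, "yaw": 0, "grip": -1},
  {"x": 9, "y": -4, "z": 40, "yaw": 0, "grip": -1},
  {"x": 9, "y": -4, "z": 40, "yaw": 0, "grip": -1},
  {"x": 9, "y": -4, "z": 40, "yaw": 0, "grip": -1},
])

```text
clock: 14.55
eef_pos: [-223.1, 635.5, 481.7]
orientation: [-2.824, -0.427, 1.376]
contact_force: [-1.1, 0.0, 0.6]
finger_gap: -0.1
```

Run:
```python
from h import *
pr();print(psi())
goto([250,620,420],0,n=10)
```

```text
t 14.55 p [-223.1  635.5  481.7] ori [-2.824 -0.427  1.376] zaxis [-0.231  0.447 -0.864] xaxis [0.176 0.893 0.414] q [-2.311  0.221  0.468  1.555 -0.239  0.878 -0.328] F [-1.1  0.   0.6] gap -0.1
55.54319137359059
[{"x": 4.4, "y": 47.1, "z": -6.3}, {"x": 4.4, "y": 47.1, "z": -6.3}, {"x": 4.4, "y": 47.1, "z": -6.3}, {"x": 4.4, "y": 47.1, "z": -6.3}, {"x": 4.3, "y": 47.1, "z": -6.2}, {"x": 4.4, "y": 47.1, "z": -6.3}, {"x": 4.3, "y": 47.2, "z": -6.2}, {"x": 4.4, "y": 47.1, "z": -6.3}, {"x": 4.3, "y": 47.2, "z": -6.2}, {"x": 4.4, "y": 47.1, "z": -6.3}]
```

Emit:
move_arm([
  {"x": 10, "y": 45, "z": 0, "yaw": 0, "grip": -1},
  {"x": 10, "y": 45, "z": 0, "yaw": 0, "grip": -1},
  {"x": 10, "y": 46, "z": 0, "yaw": 0, "grip": -1},
  {"x": 8, "y": 46, "z": 0, "yaw": 0, "grip": -1},
  {"x": 8, "y": 46, "z": 0, "yaw": 0, "grip": -1},
])

```text
clock: 15.05
eef_pos: [-10.7, 667.8, 422.7]
orientation: [-2.828, -0.414, 1.401]
contact_force: [-0.3, 1.0, 0.2]
finger_gap: -0.4
```

Run:
```python
from h import *
pr();print(psi())
goto([300,590,350],0,n=8)
```

```text
t 15.05 p [-10.7 667.8 422.7] ori [-2.828 -0.414  1.401] zaxis [-0.24   0.429 -0.871] xaxis [0.155 0.902 0.402] q [-1.85   0.283  0.444  1.625 -0.542  0.897  0.286] F [-0.3  1.   0.2] gap -0.4
54.89580723245588
[{"x": -6.4, "y": 40.2, "z": -5.6}, {"x": -6.4, "y": 40.2, "z": -5.6}, {"x": -6.4, "y": 40.1, "z": -5.6}, {"x": -6.4, "y": 40.2, "z": -5.6}, {"x": -6.4, "y": 40.1, "z": -5.6}, {"x": -6.5, "y": 40.2, "z": -5.5}, {"x": -6.4, "y": 40.1, "z": -5.6}, {"x": -6.5, "y": 40.2, "z": -5.5}]
```

Emit:
move_arm([
  {"x": -4, "y": 44, "z": -4, "yaw": 0, "grip": -1},
  {"x": -4, "y": 44, "z": -4, "yaw": 0, "grip": -1},
  {"x": -5, "y": 44, "z": -4, "yaw": 0, "grip": -1},
  {"x": -6, "y": 44, "z": -4, "yaw": 0, "grip": -1},
  {"x": -7, "y": 44, "z": -4, "yaw": 0, "grip": -1},
  {"x": -8, "y": 44, "z": -4, "yaw": 0, "grip": -1},
  {"x": -9, "y": 44, "z": -4, "yaw": 0, "grip": -1},
])

```text
clock: 15.75
eef_pos: [288.8, 609.1, 335.9]
orientation: [-2.824, -0.413, 1.406]
contact_force: [-0.4, 1.6, -0.4]
finger_gap: -0.1
```

Run:
```python
from h import *
pr();print(psi())
goto([620,400,240],0,n=8)
```

```text
t 15.75 p [288.8 609.1 335.9] ori [-2.824 -0.413  1.406] zaxis [-0.245  0.427 -0.87 ] xaxis [0.15  0.903 0.401] q [-1.248  0.455  0.422  1.613 -0.781  1.056  0.974] F [-0.4  1.6 -0.4] gap -0.1
54.54826975625756
[{"x": -22.2, "y": 43.9, "z": -10.9}, {"x": -22.2, "y": 43.9, "z": -10.9}, {"x": -22.2, "y": 43.9, "z": -10.9}, {"x": -22.2, "y": 43.9, "z": -10.9}, {"x": -22.2, "y": 44.0, "z": -10.9}, {"x": -22.2, "y": 43.9, "z": -10.9}, {"x": -22.2, "y": 44.0, "z": -10.8}, {"x": -22.2, "y": 43.9, "z": -10.9}]
```

```bash
sed -i 's/^zt=np.array.*/zt=R.from_euler("xyz",state()["orientation"]).as_matrix()[:,2].copy()/' srch.py
python3 - <<'E'
from srch import *
G=grip_pts(0)
for a in (-16,-20,-25,-30,-40,-50,-60):
    res=[]
    for ps in range(0,76,5):
        M=Mpsi(ps)
        for yc in range(-10,11,2):
            for zc in (24,22,20,17,14):
                T=ballc(a)-M@np.array([-34.5,yc,zc]); s=solids(T+G@M.T); res.append((sum(s.values()),zc,ps,yc,T.round(0),s))
    res.sort(key=lambda t:(t[0],t[1])); print(a,[r[:4] for r in res[:5]],res[0][4:])
M=Mpsi(58); T=ballc(-20)-M@np.array([-44.5,-5,24]); print("start",T)
goto(T-100*zt,-3,n=9)
E
```

```text
-16 [(0, 22, 40, 8), (0, 22, 45, 6), (0, 22, 55, -2), (0, 22, 60, -6), (0, 22, 60, -4)] (array([663., 356.,  67.]), {})
-20 [(0, 20, 35, 10), (0, 20, 40, 6), (0, 20, 50, -2), (0, 20, 55, -6), (0, 20, 55, -4)] (array([662., 351.,  65.]), {})
-25 [(0, 17, 50, -6), (0, 17, 55, -8), (0, 17, 60, -10), (0, 20, 30, 10), (0, 20, 35, 6)] (array([664., 342.,  60.]), {})
-30 [(0, 17, 30, 6), (0, 17, 45, -4), (0, 17, 45, -2), (0, 17, 50, -6), (0, 17, 50, -4)] (array([660., 334.,  60.]), {})
-40 [(0, 14, 35, -4), (0, 14, 40, -6), (0, 14, 45, -8), (0, 14, 45, -6), (0, 17, 25, 4)] (array([655., 319.,  54.]), {})
-50 [(0, 14, 25, -2), (0, 14, 30, -6), (0, 14, 30, -4), (0, 14, 35, -8), (0, 14, 35, -6)] (array([646., 304.,  52.]), {})
-60 [(0, 14, 20, -4), (0, 14, 25, -8), (0, 17, 20, -4), (0, 17, 25, -8), (0, 17, 25, -6)] (array([635., 292.,  50.]), {})
start [664.29101018 357.27091819  72.17308624]
[{"x": -30.8, "y": 49.2, "z": -7.8, "yaw": -0.3}, {"x": -31.0, "y": 49.1, "z": -7.8, "yaw": -0.4}, {"x": -31.4, "y": 48.9, "z": -7.8, "yaw": -0.3}, {"x": -31.6, "y": 48.7, "z": -7.8, "yaw": -0.3}, {"x": -31.9, "y": 48.5, "z": -7.8, "yaw": -0.4}, {"x": -32.2, "y": 48.3, "z": -7.8, "yaw": -0.3}, {"x": -32.5, "y": 48.2, "z": -7.8, "yaw": -0.3}, {"x": -32.7, "y": 48.0, "z": -7.8, "yaw": -0.4}, {"x": -33.1, "y": 47.7, "z": -7.8, "yaw": -0.3}]
```

Emit:
move_arm([
  {"x": -22, "y": 37, "z": -8, "yaw": 0, "grip": -1},
  {"x": -23, "y": 37, "z": -8, "yaw": 0, "grip": -1},
  {"x": -24, "y": 37, "z": -6, "yaw": 0, "grip": -1},
  {"x": -24, "y": 37, "z": -6, "yaw": 0, "grip": -1},
  {"x": -24, "y": 37, "z": -6, "yaw": 0, "grip": -1},
  {"x": -24, "y": 37, "z": -6, "yaw": 0, "grip": -1},
  {"x": -24, "y": 37, "z": -6, "yaw": 0, "grip": -1},
])

```text
clock: 16.45
eef_pos: [528.5, 434.4, 227.0]
orientation: [-2.822, -0.411, 1.412]
contact_force: [0.4, 1.5, 1.2]
finger_gap: -0.1
```

Run:
```python
from srch import *
pr();print(psi())
M=Mpsi(55); T=ballc(-20)-M@np.array([-44.5,-3,22]); print("start",T)
goto(T-100*zt,psi()-55)
```

```text
t 16.45 p [528.5 434.4 227. ] ori [-2.822 -0.411  1.412] zaxis [-0.25   0.424 -0.87 ] xaxis [0.145 0.905 0.4  ] q [-0.741  0.678  0.406  1.527 -0.831  1.206  1.473] F [0.4 1.5 1.2] gap -0.1
54.202724095068334
start [663.7157196  358.11665986  70.25360719]
[{"x": -22.4, "y": 35.3, "z": -6.0, "yaw": -0.2}, {"x": -22.5, "y": 35.2, "z": -6.0, "yaw": -0.1}, {"x": -22.6, "y": 35.2, "z": -5.9, "yaw": -0.2}, {"x": -22.7, "y": 35.1, "z": -6.0, "yaw": -0.1}, {"x": -22.8, "y": 35.1, "z": -5.9, "yaw": -0.2}]
```

Emit:
move_arm([
  {"x": -22, "y": 35, "z": -6, "yaw": 0, "grip": -1},
  {"x": -22, "y": 35, "z": -6, "yaw": 0, "grip": -1},
  {"x": -22, "y": 35, "z": -6, "yaw": 0, "grip": -1},
  {"x": -22, "y": 35, "z": -6, "yaw": 0, "grip": -1},
  {"x": -20, "y": 32, "z": -6, "yaw": 0, "grip": -1},
])

```text
clock: 16.95
eef_pos: [689.2, 320.3, 152.4]
orientation: [-2.819, -0.408, 1.415]
contact_force: [-0.0, 0.1, 0.3]
finger_gap: 0.2
```

Run:
```python
from srch import *
p=ballfit(save="pics/s8.png");pr();print(psi())
M=Mpsi(55); T=ballc(-20)-M@np.array([-44.5,-3,22]); print("start",T)
goto(T-30*zt,psi()-55)
```

```text
ball (np.int64(143), np.float64(-20.0)) [650.7 326.7  33.7] r 101.3 th -20.0
t 17.0 p [692.8 314.1 148.6] ori [-2.819 -0.402  1.409] zaxis [-0.253  0.417 -0.873] xaxis [0.149 0.908 0.391] q [-0.457  0.927  0.402  1.211 -0.812  1.365  1.606] F [-3.2 -5.7 -2.3] gap 0.1
53.273430315111426
start [663.32701166 358.30743014  70.2410712 ]
[{"x": 2.5, "y": -3.3, "z": 32.2, "yaw": -0.9}, {"x": 2.6, "y": -3.2, "z": 32.1, "yaw": -0.8}]
```

Emit:
move_arm([
  {"x": 2, "y": -3, "z": 30, "yaw": -0.8, "grip": -1},
  {"x": 2, "y": -3, "z": 28, "yaw": -0.8, "grip": -1},
])

```text
clock: 17.2
eef_pos: [677.7, 338.4, 98.9]
orientation: [-2.836, -0.407, 1.434]
contact_force: [0.7, 1.6, -0.4]
finger_gap: -0.1
```

Run:
```python
from srch import *
p,d=viewer.snapshot("scene");pr();print(psi())
x0,y0,w,h_,f=270,180,80,60,9
cv2.imwrite("pics/s9.png",cv2.resize(p[y0:y0+h_,x0:x0+w],None,fx=f,fy=f,interpolation=cv2.INTER_CUBIC))
M=Mpsi(55); T=ballc(-20)-M@np.array([-44.5,-3,22]); print("start",T)
s=state();Mc=R.from_euler('xyz',s["orientation"]).as_matrix();print(solids(s["eef_pos"]+grip_pts(0)@Mc.T))
goto(T,psi()-55)
```

```text
t 17.25 p [674.1 341.6  95.1] ori [-2.831 -0.407  1.435] zaxis [-0.252  0.415 -0.874] xaxis [0.124 0.91  0.396] q [-0.494  0.959  0.374  1.289 -0.84   1.254  1.662] F [-2.   2.3 -4. ] gap -0.0
54.6384924092095
start [663.43999404 358.5057121   70.02630864]
{}
[{"x": 4.1, "y": -3.3, "z": 31.7, "yaw": -0.4}]
```

Emit:
move_arm([
  {"x": 2, "y": -2, "z": 14, "yaw": -0.4, "grip": -1},
  {"x": 2, "y": -1.5, "z": 12, "yaw": 0, "grip": -1},
])

```text
clock: 17.45
eef_pos: [664.0, 357.9, 73.5]
orientation: [-2.834, -0.408, 1.444]
contact_force: [-0.1, 0.5, 0.0]
finger_gap: 0.0
```

Run:
```python
from srch import *
p=ballfit();pr();print(psi())
x0,y0,w,h_,f=270,180,80,60,9
cv2.imwrite("pics/s10.png",cv2.resize(p[y0:y0+h_,x0:x0+w],None,fx=f,fy=f,interpolation=cv2.INTER_CUBIC))
s=state();Mc=R.from_euler('xyz',s["orientation"]).as_matrix();print(solids(s["eef_pos"]+grip_pts(0)@Mc.T)); print("ball in tool",Mc.T@(ballc(-20)-s["eef_pos"]))
```

```text
ball (np.int64(149), np.float64(-20.0)) [650.1 327.3  34. ] r 100.6 th -19.8
t 17.5 p [662.7 359.4  72.5] ori [-2.832 -0.408  1.444] zaxis [-0.255  0.414 -0.874] xaxis [0.116 0.91  0.397] q [-0.517  0.976  0.361  1.319 -0.857  1.208  1.678] F [-1.6  1.1 -1.8] gap -0.1
54.811302606624714
{'plate': 1}
ball in tool [-46.11793775  -1.95550864  23.66420129]
```

```bash
cat > path.py <<'E'
from srch import *
A=[-16,-20,-30,-40,-50,-60,-66]; PS=[55,52,45,38,30,22,18]; YC=[-3,-3,-3,-4,-4,-4,-4]; ZC=[22,21,19,18,18,18,18]
def wp(a):
    f=lambda v:np.interp(-a,[-q for q in A],v)
    ps=f(PS); M=Mpsi(ps); return ballc(a)-M@np.array([-34.5,f(YC),f(ZC)]),ps
if __name__=="__main__":
    import sys
    for a in (-16,-20,-25,-30,-35,-40,-45,-50,-55,-60,-64):
        T,ps=wp(a); s=solids(T+grip_pts(0)@Mpsi(ps).T); 
        if s: print(a,s)
    s=state(); p=np.array(s["eef_pos"]); M=R.from_euler('xyz',s["orientation"]).as_matrix(); pc=psi()
    for a in [float(v) for v in sys.argv[1].split(',')]:
        T,ps=wp(a); l=M.T@(T-p); y=pc-ps; print(a,"xyz",l.round(1),"yaw",round(y,1),"T",T.round(1)); p=T; pc=ps; M=M@R.from_euler('z',y,degrees=True).as_matrix()
E
python3 path.py=-1 2>/dev/null; python3 path.py " -16,-20,-24,-28,-32"
```

```text
-60 {'drum': 3}
-64 {'drum': 8}
-16.0 xyz [-5.3  3.   3.9] yaw -0.2 T [664.  356.2  66.1]
-20.0 xyz [-6.5 -0.3 -1.2] yaw 3.0 T [663.3 349.7  64.7]
-24.0 xyz [-6.5 -0.5 -1.2] yaw 2.8 T [662.1 343.4  63.4]
-28.0 xyz [-6.5 -0.6 -1. ] yaw 2.8 T [660.3 337.1  62.1]
-32.0 xyz [-6.5 -0.6 -1. ] yaw 2.8 T [658.4 330.9  60.9]
```

Emit:
move_arm([
  {"x": -5, "y": 2.5, "z": 3.5, "yaw": 0, "grip": -1},
  {"x": -6.5, "y": 0, "z": -0.5, "yaw": 3, "grip": -1},
  {"x": -6.5, "y": -0.5, "z": -1, "yaw": 2.8, "grip": -1},
  {"x": -6.5, "y": -0.5, "z": -1, "yaw": 2.8, "grip": -1},
])

```text
clock: 17.9
eef_pos: [662.0, 340.9, 65.1]
orientation: [-2.777, -0.364, 1.291]
contact_force: [2.4, 8.2, 12.6]
finger_gap: 0.2
```

```bash
python3 - <<'E'
from srch import *
p=ballfit();pr();print(psi())
x0,y0,w,h_,f=270,180,80,60,9
cv2.imwrite("pics/s11.png",cv2.resize(p[y0:y0+h_,x0:x0+w],None,fx=f,fy=f,interpolation=cv2.INTER_CUBIC))
E
python3 path.py " -24,-28,-32,-36,-40"
```

```text
ball (np.int64(151), np.float64(-22.0)) [649.7 324.8  34.4] r 101.1 th -21.2
t 17.95 p [662.2 340.   65.5] ori [-2.776 -0.363  1.287] zaxis [-0.25   0.418 -0.873] xaxis [0.262 0.897 0.355] q [-0.509  0.979  0.39   1.349 -0.885  1.207  1.581] F [0.3 3.  8.3] gap -0.3
46.74783099506162
-64 {'drum': 7}
-24.0 xyz [2.1 0.5 3.1] yaw -2.5 T [662.4 343.1  63.4]
-28.0 xyz [-6.5 -0.6 -1.1] yaw 2.8 T [660.7 336.8  62.1]
-32.0 xyz [-6.6 -0.5 -1.1] yaw 2.8 T [658.7 330.6  60.9]
-36.0 xyz [-6.6 -0.4 -1. ] yaw 2.8 T [656.6 324.4  59.7]
-40.0 xyz [-6.6 -0.5 -0.8] yaw 2.8 T [654.  318.4  58.5]
```

```bash
sed -i 's/xs=sorted((s\*h,s\*(h+14.5)))/xs=sorted((s*h,s*(h+9)))/' coll.py
python3 - <<'E'
from srch import *
G=grip_pts(0)
for a in (-21,-25,-30,-40,-50,-60):
    res=[]
    t=np.array([-np.sin(np.radians(a)),np.cos(np.radians(a)),0]); rad=np.array([t[1],-t[0],0])
    for ps in range(0,61,5):
        M=Mpsi(ps)
        for yc in range(-9,10,3):
            for zc in (22,20,18,16,14,12):
                T=ballc(a)-M@np.array([-29.,yc,zc]); s=solids(T+G@M.T)
                if not s: res.append((zc,ps,yc,round(M[2,0],2),round(float(-M[:,0]@rad),2)))
    for ps in range(0,61,5):
        q=[r for r in res if r[1]==ps]
        if q: 
            q.sort(); print(a,q[:2])
E
```

```text
-21 [(20, 30, 9, np.float64(0.24), -0.19), (22, 30, 9, np.float64(0.24), -0.19)]
-21 [(20, 35, 6, np.float64(0.28), -0.11), (22, 35, 6, np.float64(0.28), -0.11)]
-21 [(22, 40, 3, np.float64(0.31), -0.03), (22, 40, 6, np.float64(0.31), -0.03)]
-21 [(22, 45, 0, np.float64(0.34), 0.05), (22, 45, 3, np.float64(0.34), 0.05)]
-21 [(22, 50, -3, np.float64(0.37), 0.13), (22, 50, 0, np.float64(0.37), 0.13)]
-21 [(18, 55, -6, np.float64(0.4), 0.21), (20, 55, -6, np.float64(0.4), 0.21)]
-21 [(18, 60, -9, np.float64(0.42), 0.29), (20, 60, -9, np.float64(0.42), 0.29)]
-25 [(18, 25, 9, np.float64(0.21), -0.2), (20, 25, 9, np.float64(0.21), -0.2)]
-25 [(20, 30, 6, np.float64(0.24), -0.12), (20, 30, 9, np.float64(0.24), -0.12)]
-25 [(20, 35, 3, np.float64(0.28), -0.05), (20, 35, 6, np.float64(0.28), -0.05)]
-25 [(20, 40, 0, np.float64(0.31), 0.03), (20, 40, 3, np.float64(0.31), 0.03)]
-25 [(20, 45, -3, np.float64(0.34), 0.11), (20, 45, 0, np.float64(0.34), 0.11)]
-25 [(18, 50, -6, np.float64(0.37), 0.19), (18, 50, -3, np.float64(0.37), 0.19)]
-25 [(18, 55, -6, np.float64(0.4), 0.27), (20, 55, -6, np
[... 1719 characters left out ...]
p.float64(0.28), 0.36), (16, 35, -6, np.float64(0.28), 0.36)]
-50 [(18, 40, -9, np.float64(0.31), 0.43), (20, 40, -9, np.float64(0.31), 0.43)]
-60 [(14, 0, 0, np.float64(0.0), 0.02), (14, 0, 3, np.float64(0.0), 0.02)]
-60 [(14, 5, 0, np.float64(0.04), 0.09), (16, 5, -3, np.float64(0.04), 0.09)]
-60 [(14, 10, -3, np.float64(0.08), 0.17), (16, 10, -6, np.float64(0.08), 0.17)]
-60 [(14, 15, -3, np.float64(0.13), 0.24), (16, 15, -9, np.float64(0.13), 0.24)]
-60 [(14, 20, -6, np.float64(0.17), 0.31), (16, 20, -9, np.float64(0.17), 0.31)]
-60 [(14, 25, -9, np.float64(0.21), 0.38), (16, 25, -9, np.float64(0.21), 0.38)]
-60 [(18, 30, -9, np.float64(0.24), 0.45), (20, 30, -9, np.float64(0.24), 0.45)]
```

```bash
sed -i 's/^A=.*/A=[-16,-21,-25,-30,-40,-50,-60,-66]; PS=[42,38,35,30,22,12,0,0]; YC=[4,4,4,3,4,4,1,1]; ZC=[21,21,20,18,18,17,15,15]/; s/-34.5,f/-29.,f/' path.py; python3 path.py " -17,-21,-25,-29,-33,-37,-41,-45,-49,-53,-57,-61,-65"
```

```text
-16 {'plate': 2}
-20 {'plate': 1}
-55 {'keep': 2}
-17.0 xyz [8.1 0.2 6. ] yaw 5.5 T [662.9 349.8  63.1]
-21.0 xyz [-6.4  1.1 -2.2] yaw 3.2 T [662.2 343.   62.6]
-25.0 xyz [-6.5  0.9 -1. ] yaw 3.0 T [660.6 336.7  61.2]
-29.0 xyz [-6.5  2.1 -0.2] yaw 4.0 T [659.6 330.4  58.7]
-33.0 xyz [-6.6  0.9 -1.2] yaw 3.4 T [657.3 324.1  57.7]
-37.0 xyz [-6.6  0.5 -1.4] yaw 3.2 T [654.3 318.   57.2]
-41.0 xyz [-6.6  0.6 -1.1] yaw 3.4 T [651.1 312.   56.5]
-45.0 xyz [-6.7  1.2 -0.5] yaw 4.0 T [647.9 306.2  55.3]
-49.0 xyz [-6.7  1.3 -0.3] yaw 4.0 T [644.2 300.6  54. ]
-53.0 xyz [-6.8  2.5  0.2] yaw 4.6 T [640.7 294.6  51.9]
-57.0 xyz [-6.9  3.1  0.6] yaw 4.8 T [636.9 288.6  49.4]
-61.0 xyz [-7.   2.3  0.6] yaw 3.6 T [632.2 283.3  47.6]
-65.0 xyz [-7.  -0.4  0.2] yaw 0.0 T [626.  280.1  47.6]
```

Emit:
move_arm([
  {"x": 8, "y": 0, "z": 2, "yaw": 5.5, "grip": -1},
  {"x": -1, "y": 0, "z": 3, "yaw": 2, "grip": -1},
  {"x": -6, "y": 1, "z": -1, "yaw": 2, "grip": -1},
  {"x": -7, "y": 1, "z": -1, "yaw": 3, "grip": -1},
])

```text
clock: 18.35
eef_pos: [663.3, 336.0, 65.4]
orientation: [-2.713, -0.284, 1.07]
contact_force: [5.4, 7.0, 15.9]
finger_gap: -0.2
```

```bash
python3 - <<'E'
from srch import *
p=ballfit();pr();print(psi())
E
python3 path.py " -21,-25,-29,-33"
```

```text
ball (np.int64(144), np.float64(-24.0)) [648.1 321.   33.9] r 101.0 th -23.6
t 18.4 p [663.6 335.   65.7] ori [-2.712 -0.283  1.065] zaxis [-0.241  0.424 -0.873] xaxis [0.465 0.84  0.279] q [-0.524  0.984  0.436  1.361 -0.925  1.219  1.391] F [ 3.   4.4 10.1] gap -0.3
34.940165650544124
-16 {'plate': 3}
-20 {'plate': 1}
-50 {'keep': 1}
-55 {'keep': 2}
-21.0 xyz [ 5.1 -2.2  6.3] yaw -3.1 T [662.6 342.7  62.6]
-25.0 xyz [-6.5  1.  -1.1] yaw 3.0 T [661.  336.4  61.2]
-29.0 xyz [-6.5  2.2 -0.3] yaw 4.0 T [659.9 330.   58.7]
-33.0 xyz [-6.6  1.1 -1.3] yaw 3.4 T [657.6 323.7  57.7]
```

Emit:
move_arm([
  {"x": 8, "y": -1, "z": 5, "yaw": -1.5, "grip": -1},
  {"x": 0, "y": 0, "z": 4, "yaw": 0, "grip": -1},
])

```text
clock: 18.6
eef_pos: [665.6, 344.1, 61.6]
orientation: [-2.722, -0.295, 1.09]
contact_force: [0.2, -0.4, -0.5]
finger_gap: 0.1
```

```bash
python3 - <<'E'
from srch import *
p=ballfit();pr();print(psi())
s=state();Mc=R.from_euler('xyz',s["orientation"]).as_matrix();print(solids(s["eef_pos"]+grip_pts(0)@Mc.T)); print("ball in tool",Mc.T@(ballc(-23.6)-s["eef_pos"]))
E
python3 path.py " -21,-25,-29,-33"
```

```text
ball (np.int64(157), np.float64(-24.0)) [647.8 320.5  33.8] r 101.0 th -23.9
t 18.65 p [665.  343.3  60.5] ori [-2.721 -0.293  1.089] zaxis [-0.239  0.423 -0.874] xaxis [0.443 0.848 0.289] q [-0.529  0.992  0.428  1.353 -0.926  1.209  1.406] F [-0.5 -0.  -0.5] gap -0.0
36.51911109441244
{'plate': 3, 'keep': 5}
ball in tool [-34.17768212   1.93403111  18.09925732]
-16 {'plate': 3}
-20 {'plate': 1}
-50 {'keep': 1}
-55 {'keep': 2}
-21.0 xyz [-1.  -2.7 -1.5] yaw -1.5 T [662.6 342.7  62.6]
-25.0 xyz [-6.5  1.  -1.1] yaw 3.0 T [661.  336.4  61.2]
-29.0 xyz [-6.5  2.3 -0.3] yaw 4.0 T [660.  330.   58.7]
-33.0 xyz [-6.6  1.1 -1.3] yaw 3.4 T [657.7 323.7  57.7]
```

Emit:
move_arm([
  {"x": -7, "y": -1, "z": 0, "yaw": 1.5, "grip": -1},
  {"x": -7, "y": 0.5, "z": 0, "yaw": 3, "grip": -1},
  {"x": -7, "y": 1.5, "z": 0.5, "yaw": 3.5, "grip": -1},
  {"x": -7, "y": 1, "z": 0, "yaw": 3.5, "grip": -1},
])

```text
clock: 19.05
eef_pos: [657.7, 328.0, 59.2]
orientation: [-2.673, -0.227, 0.893]
contact_force: [6.5, 7.0, 10.8]
finger_gap: 0.1
```

```bash
python3 - <<'E'
from srch import *
p=ballfit();pr();print(psi())
E
python3 path.py " -30,-34,-38,-42,-46"
```

```text
ball (np.int64(148), np.float64(-32.0)) [641.3 308.6  33.7] r 100.8 th -31.6
t 19.1 p [657.4 326.8  59. ] ori [-2.672 -0.225  0.889] zaxis [-0.226  0.439 -0.869] xaxis [0.614 0.757 0.223] q [-0.528  0.981  0.46   1.413 -0.971  1.199  1.273] F [3.1 5.1 8.3] gap 0.3
26.785774512856975
-16 {'plate': 4}
-20 {'plate': 1}
-25 {'plate': 1}
-30 {'plate': 1, 'keep': 2}
-35 {'keep': 1}
-45 {'keep': 1}
-50 {'keep': 3}
-55 {'keep': 1}
-30.0 xyz [2.2 2.3 0.5] yaw -3.2 T [660.4 327.5  58.1]
-34.0 xyz [-6.6  0.9 -1.8] yaw 3.2 T [657.7 321.2  57.6]
-38.0 xyz [-6.6  0.9 -1.6] yaw 3.2 T [654.6 315.1  57.1]
-42.0 xyz [-6.6  1.2 -1.1] yaw 3.6 T [651.4 309.1  56.2]
-46.0 xyz [-6.7  1.6 -0.7] yaw 4.0 T [648.  303.2  55. ]
```

Emit:
move_arm([
  {"x": -6.5, "y": 1.5, "z": 0.5, "yaw": 1, "grip": -1},
  {"x": -7, "y": 1, "z": 0, "yaw": 2.5, "grip": -1},
  {"x": -7, "y": 1, "z": 0, "yaw": 3, "grip": -1},
  {"x": -7, "y": 1, "z": 0, "yaw": 3.5, "grip": -1},
  {"x": -7, "y": 1.5, "z": 0.5, "yaw": 3.5, "grip": -1},
])

```text
clock: 19.6
eef_pos: [646.4, 312.7, 62.3]
orientation: [-2.626, -0.145, 0.665]
contact_force: [11.3, 8.7, 11.7]
finger_gap: -0.4
```

```bash
python3 - <<'E'
from srch import *
p=ballfit();pr();print(psi())
E
python3 path.py " -46,-50,-54,-58,-62,-65"
```

```text
ball (np.int64(156), np.float64(-40.0)) [631.6 296.5  34. ] r 100.0 th -40.5
t 19.65 p [646.2 312.   62.4] ori [-2.625 -0.143  0.661] zaxis [-0.205  0.466 -0.861] xaxis [0.781 0.608 0.142] q [-0.521  0.957  0.475  1.488 -1.018  1.177  1.114] F [ 7.3  8.9 13.4] gap -0.2
16.248590390711623
-16 {'plate': 6, 'keep': 3}
-20 {'plate': 1, 'keep': 4}
-25 {'plate': 1, 'keep': 3}
-30 {'plate': 2, 'keep': 10}
-35 {'keep': 7}
-40 {'keep': 4}
-45 {'keep': 7}
-50 {'keep': 6}
-46.0 xyz [-5.3 12.   0.9] yaw 0.2 T [648.9 301.5  55. ]
-50.0 xyz [-6.7  2.  -0.7] yaw 4.0 T [645.  295.8  53.7]
-54.0 xyz [-6.8  3.7 -0.1] yaw 4.8 T [641.4 289.5  51.2]
-58.0 xyz [-6.9  3.8  0.2] yaw 4.8 T [637.1 283.3  48.7]
-62.0 xyz [-6.9  2.2  0. ] yaw 2.4 T [631.7 278.6  47.4]
-65.0 xyz [-5.2  0.2 -0.1] yaw 0.0 T [627.  276.3  47.4]
```

```bash
python3 path.py " -37,-40,-44"|tail -3; python3 -c "
from srch import *
s=state();Mc=R.from_euler('xyz',s['orientation']).as_matrix();print(solids(s['eef_pos']+grip_pts(0)@Mc.T)); print('ball in tool',Mc.T@(ballc(-40.5)-s['eef_pos']))"
```

```text
-37.0 xyz [9.1 6.7 3.6] yaw -8.2 T [656.5 315.   57.3]
-40.0 xyz [-4.9  0.9 -1.2] yaw 2.4 T [654.  310.5  56.9]
-44.0 xyz [-6.6  1.9 -1.1] yaw 4.0 T [650.7 304.4  55.6]
{'plate': 1, 'drum': 7}
ball in tool [-24.95693322  15.2878601   20.18726924]
```

Emit:
move_arm([
  {"x": 8, "y": 3, "z": 0, "yaw": -3, "grip": -1},
  {"x": 3, "y": 8, "z": 3, "yaw": -3, "grip": -1},
])

```text
clock: 19.85
eef_pos: [660.1, 314.2, 58.4]
orientation: [-2.638, -0.196, 0.755]
contact_force: [-21.7, 3.3, 33.0]
finger_gap: -0.5
```

```bash
python3 - <<'E'
from srch import *
p=ballfit();pr();print(psi())
s=state();Mc=R.from_euler('xyz',s['orientation']).as_matrix();print(solids(s['eef_pos']+grip_pts(0)@Mc.T)); print('ball in tool',Mc.T@(ballc(-40.5)-s['eef_pos']))
E
python3 path.py " -37,-40,-44,-48,-52,-56,-60,-64"|tail -8
```

```text
ball (np.int64(149), np.float64(-40.0)) [631.4 295.7  33.8] r 100.4 th -40.9
t 19.9 p [659.3 314.5  57.8] ori [-2.636 -0.197  0.759] zaxis [-0.209  0.47  -0.858] xaxis [0.712 0.675 0.196] q [-0.501  0.975  0.451  1.443 -1.003  1.185  1.2  ] F [-6.7  3.1  8.9] gap -0.1
22.395252623257377
{'keep': 21}
ball in tool [-36.62120277   2.92826986  17.74550123]
-37.0 xyz [-1.8 -1.9  1.2] yaw -2.0 T [656.5 314.9  57.3]
-40.0 xyz [-4.9  0.9 -1.2] yaw 2.4 T [654.  310.4  56.9]
-44.0 xyz [-6.6  1.9 -1.1] yaw 4.0 T [650.7 304.4  55.7]
-48.0 xyz [-6.7  2.  -0.8] yaw 4.0 T [647.  298.6  54.4]
-52.0 xyz [-6.7  2.8 -0.4] yaw 4.4 T [643.3 292.6  52.4]
-56.0 xyz [-6.9  3.7  0.1] yaw 4.8 T [639.3 286.4  49.9]
-60.0 xyz [-7.   3.9  0.3] yaw 4.8 T [634.8 280.3  47.4]
-64.0 xyz [-7.   0.4 -0.2] yaw 0.0 T [628.6 277.1  47.4]
```

Emit:
move_arm([
  {"x": -7, "y": -1, "z": 0, "yaw": 0.5, "grip": -1},
  {"x": -7, "y": 1.5, "z": 0.5, "yaw": 3, "grip": -1},
  {"x": -7, "y": 2, "z": 0.5, "yaw": 3, "grip": -1},
  {"x": -7, "y": 2.5, "z": 0.5, "yaw": 3.5, "grip": -1},
])

```text
clock: 20.3
eef_pos: [647.7, 298.1, 54.7]
orientation: [-2.611, -0.128, 0.6]
contact_force: [6.1, 5.7, 9.5]
finger_gap: -0.5
```

```bash
python3 - <<'E'
from srch import *
p=ballfit();pr();print(psi())
s=state();Mc=R.from_euler('xyz',s['orientation']).as_matrix();print(solids(s['eef_pos']+grip_pts(0)@Mc.T))
E
python3 path.py " -44,-48,-52,-56,-60,-64"|tail -6
```

```text
ball (np.int64(147), np.float64(-50.0)) [621.1 285.3  33.7] r 100.5 th -49.3
t 20.35 p [647.  296.9  54.3] ori [-2.61  -0.125  0.596] zaxis [-0.196  0.479 -0.856] xaxis [0.821 0.557 0.124] q [-0.49   0.959  0.457  1.512 -1.028  1.158  1.091] F [3.6 4.  7.1] gap 0.2
13.88055313581481
{'keep': 13}
-44.0 xyz [ 7.2 -2.9  1.2] yaw -4.1 T [651.1 303.6  55.7]
-48.0 xyz [-6.6  2.1 -0.9] yaw 4.0 T [647.4 297.7  54.4]
-52.0 xyz [-6.7  3.  -0.5] yaw 4.4 T [643.6 291.7  52.4]
-56.0 xyz [-6.8  3.9 -0.1] yaw 4.8 T [639.6 285.4  49.9]
-60.0 xyz [-7.   4.1  0.2] yaw 4.8 T [635.  279.4  47.4]
-64.0 xyz [-6.9  0.6 -0.4] yaw 0.0 T [628.8 276.1  47.4]
```

Emit:
move_arm([
  {"x": -7, "y": 1.5, "z": 0, "yaw": 1, "grip": -1},
  {"x": -7, "y": 2, "z": 0, "yaw": 1, "grip": -1},
  {"x": -7, "y": 2, "z": 0, "yaw": 1, "grip": -1},
])

```text
clock: 20.65
eef_pos: [637.5, 283.4, 52.9]
orientation: [-2.606, -0.111, 0.546]
contact_force: [6.6, 3.7, 6.6]
finger_gap: 0.0
```

```bash
python3 - <<'E'
from srch import *
p=ballfit();pr();print(psi())
s=state();Mc=R.from_euler('xyz',s['orientation']).as_matrix();print(solids(s['eef_pos']+grip_pts(0)@Mc.T))
E
python3 path.py " -52,-56,-60,-64"|tail -4
```

```text
ball (np.int64(158), np.float64(-58.0)) [607.6 275.7  34.2] r 100.3 th -58.7
t 20.7 p [636.8 281.7  52.5] ori [-2.607 -0.108  0.544] zaxis [-0.184  0.484 -0.855] xaxis [0.851 0.515 0.108] q [-0.474  0.941  0.447  1.565 -1.036  1.128  1.083] F [ 0.4 -0.4  0.3] gap 0.1
12.06192760768214
{}
-52.0 xyz [10.8 -3.1  3.2] yaw 2.5 T [643.8 291.1  52.4]
-56.0 xyz [-6.8  4.1 -0.1] yaw 4.8 T [639.8 284.7  49.9]
-60.0 xyz [-6.9  4.2  0.1] yaw 4.8 T [635.1 278.6  47.4]
-64.0 xyz [-6.9  0.7 -0.5] yaw 0.0 T [628.9 275.4  47.4]
```

Emit:
move_arm([
  {"x": -6, "y": 2, "z": 0, "yaw": 1, "grip": -1},
  {"x": -4, "y": 1, "z": 0, "yaw": 0, "grip": -1},
])

```text
clock: 20.9
eef_pos: [631.7, 274.0, 50.9]
orientation: [-2.607, -0.104, 0.526]
contact_force: [5.0, 1.8, 6.3]
finger_gap: 0.0
```

Run:
```python
from srch import *
p=ballfit(save="pics/s12.png");pr();print(psi()); p=ballfit(save="pics/s12.png");
x0,y0,w,h_,f=250,180,100,75,8
cv2.imwrite("pics/s12z.png",cv2.resize(p[y0:y0+h_,x0:x0+w],None,fx=f,fy=f,interpolation=cv2.INTER_CUBIC))
```

```text
ball (np.int64(169), np.float64(-64.0)) [598.9 271.3  34.2] r 100.1 th -64.3
t 20.95 p [631.3 273.3  50.7] ori [-2.607 -0.103  0.526] zaxis [-0.179  0.485 -0.856] xaxis [0.86  0.5   0.103] q [-0.464  0.933  0.442  1.591 -1.038  1.114  1.089] F [ 1.9 -1.   1.7] gap 0.1
11.48922626928864
ball (np.int64(147), np.float64(-64.0)) [598.1 270.8  34.1] r 100.1 th -64.8
```

Run:
```python
from srch import *
B=ballc(-64.8); P0=psi()
for o in (58,40):
    G=grip_pts(o)
    for ps in (0,6,11.5):
        M=Mpsi(ps); print(o,ps,[(yc,zc,solids(B-M@np.array([0,yc,zc])+G@M.T)) for yc in (-3,0,3) for zc in (8,11,14)])
M=R.from_euler('xyz',state()['orientation']).as_matrix()
print("ball now in tool",(M.T@(B-state()['eef_pos'])).round(1))
```

```text
58 0 [(-3, 8, {'base': 8}), (-3, 11, {}), (-3, 14, {}), (0, 8, {'plate': 8}), (0, 11, {'plate': 3}), (0, 14, {}), (3, 8, {'plate': 14}), (3, 11, {}), (3, 14, {})]
58 6 [(-3, 8, {'base': 8}), (-3, 11, {'base': 2}), (-3, 14, {}), (0, 8, {'plate': 8, 'base': 4}), (0, 11, {'plate': 2}), (0, 14, {}), (3, 8, {'plate': 12}), (3, 11, {'plate': 2}), (3, 14, {})]
58 11.5 [(-3, 8, {'base': 17}), (-3, 11, {'base': 6}), (-3, 14, {}), (0, 8, {'plate': 8, 'base': 9}), (0, 11, {'plate': 2, 'base': 2}), (0, 14, {}), (3, 8, {'plate': 12, 'base': 4}), (3, 11, {'plate': 1}), (3, 14, {})]
40 0 [(-3, 8, {'base': 32}), (-3, 11, {'base': 8}), (-3, 14, {}), (0, 8, {'plate': 8, 'base': 16}), (0, 11, {'plate': 3}), (0, 14, {}), (3, 8, {'plate': 14, 'drum': 6, 'base': 8}), (3, 11, {'drum': 2}), (3, 14, {})]
40 6 [(-3, 8, {'base': 29}), (-3, 11, {'base': 8}), (-3, 14, {}), (0, 8, {'plate': 8, 'base': 18}), (0, 11, {'plate': 2, 'base': 4}), (0, 14, {}), (3, 8, {'plate': 12, 'drum': 2, 'base': 6}), (3, 11, {'plate': 2}), (3, 14, {})]
40 11.5 [(-3, 8, {'base': 34}), (-3, 11, {'base': 14}), (-3, 14, {'base': 4}), (0, 8, {'plate': 8, 'base': 19}), (0, 11, {'plate': 2, 'base': 7}), (0, 14, {}), (3, 8, {'plate': 12, 'drum': 6, 'base': 12}), (3, 11, {'plate': 1, 'drum': 2, 'base': 3}), (3, 14, {})]
ball now in tool [-31.2  -5.7  18.9]
```

Emit:
move_arm([
  {"x": 4, "y": 0, "z": -10, "yaw": 0, "grip": -1},
  {"x": 2, "y": -1, "z": -35, "yaw": 0, "grip": 0.45},
  {"x": -18, "y": -2, "z": -12, "yaw": 2.5, "grip": 0.45},
  {"x": -18, "y": -2, "z": 0, "yaw": 2.5, "grip": 0.45},
])

```text
clock: 21.4
eef_pos: [612.0, 231.9, 98.8]
orientation: [-2.603, -0.049, 0.452]
contact_force: [0.1, -0.0, 0.0]
finger_gap: 43.1
```

```bash
cat > tb.py <<'E'
from srch import *
from h import *
def tb():
    p,d=viewer.snapshot("scene"); return p
import io,contextlib
E
python3 - <<'E'
from srch import *
p=ballfit(save="pics/s13.png"); p=ballfit(save="pics/s13.png");pr();print(psi())
M=R.from_euler('xyz',state()['orientation']).as_matrix()
for a in (-64.8,-67): print("ball in tool",(M.T@(ballc(a)-state()['eef_pos'])).round(1))
x0,y0,w,h_,f=250,180,100,75,8
cv2.imwrite("pics/s13z.png",cv2.resize(p[y0:y0+h_,x0:x0+w],None,fx=f,fy=f,interpolation=cv2.INTER_CUBIC))
E
```

```text
ball (np.int64(150), np.float64(-66.0)) [596.1 270.1  34.2] r 100.0 th -66.0
ball (np.int64(151), np.float64(-66.0)) [596.4 270.3  33.8] r 99.9 th -65.8
t 21.5 p [610.5 231.8  98.2] ori [-2.602 -0.047  0.451] zaxis [-0.188  0.48  -0.857] xaxis [0.899 0.436 0.047] q [-0.447  0.854  0.494  1.641 -0.988  1.176  1.014] F [-0.2  0.  -1. ] gap 58.2
5.233385296849426
ball in tool [ 2.9 -1.7 76.1]
ball in tool [-1.  -1.9 76.1]
```

Emit:
move_arm([
  {"x": 0.5, "y": -1, "z": 28, "yaw": 0, "grip": 0.45},
  {"x": 0.5, "y": 0, "z": 20, "yaw": 0, "grip": 0.45},
])

```text
clock: 21.7
eef_pos: [604.3, 254.6, 58.9]
orientation: [-2.605, -0.051, 0.451]
contact_force: [-0.8, -0.3, 0.0]
finger_gap: 61.9
```

Run:
```python
from srch import *
p=ballfit(save="pics/s14.png");pr();print(psi())
M=R.from_euler('xyz',state()['orientation']).as_matrix()
print("ball in tool",(M.T@(ballc(-65.9)-state()['eef_pos'])).round(1)); print(solids(state()['eef_pos']+grip_pts(58)@M.T))
```

```text
ball (np.int64(20), np.float64(-66.0)) [595.6 271.2  35.1] r 98.7 th -66.0
t 21.75 p [603.  256.1  56.6] ori [-2.604 -0.048  0.452] zaxis [-0.186  0.479 -0.858] xaxis [0.899 0.436 0.048] q [-0.458  0.895  0.438  1.672 -1.028  1.091  1.039] F [-0.5  1.4 -1.9] gap 62.0
5.397676361060123
ball in tool [-1.  -1.7 27.4]
{}
```

Emit:
move_arm([
  {"x": -1, "y": -1.5, "z": 11, "yaw": 0, "grip": 0.45},
])

```text
clock: 21.85
eef_pos: [600.3, 261.5, 47.9]
orientation: [-2.605, -0.049, 0.452]
contact_force: [0.6, -0.9, 0.1]
finger_gap: 61.9
```

Run:
```python
from srch import *
p=ballfit(save="pics/s15.png");pr();print(psi())
M=R.from_euler('xyz',state()['orientation']).as_matrix()
print("ball in tool",(M.T@(ballc(-65.9)-state()['eef_pos'])).round(1)); print(solids(state()['eef_pos']+grip_pts(58)@M.T))
x0,y0,w,h_,f=250,180,100,75,8
cv2.imwrite("pics/s15z.png",cv2.resize(p[y0:y0+h_,x0:x0+w],None,fx=f,fy=f,interpolation=cv2.INTER_CUBIC))
```

```text
ball (np.int64(27), np.float64(-66.0)) [595.3 270.7  34.9] r 99.1 th -66.3
t 21.9 p [598.1 263.6  45.9] ori [-2.602 -0.046  0.454] zaxis [-0.19   0.479 -0.857] xaxis [0.898 0.438 0.046] q [-0.459  0.903  0.417  1.683 -1.036  1.065  1.044] F [-2.8  2.6 -0.9] gap 62.0
5.14547522619965
ball in tool [ 0.7  0.5 13.6]
{}
```

Emit:
move_arm([
  {"x": 0, "y": 0, "z": -0.5, "yaw": 0, "grip": -0.5},
  {"x": 0, "y": 0, "z": 0, "yaw": 0, "grip": -0.7},
  {"x": 0, "y": 0, "z": 0, "yaw": 0, "grip": -1},
  {"x": 0, "y": 0, "z": 0, "yaw": 0, "grip": -1},
  {"x": 0, "y": 0, "z": 0, "yaw": 0, "grip": -1},
], force=70)

```text
clock: 22.4
eef_pos: [598.8, 263.0, 47.3]
orientation: [-2.602, -0.047, 0.455]
contact_force: [-1.0, 0.8, -2.3]
finger_gap: 36.9
```

Run:
```python
from srch import *
p=ballfit(save="pics/s16.png");pr();print(psi())
M=R.from_euler('xyz',state()['orientation']).as_matrix()
print("ball in tool",(M.T@(ballc(-65.9)-state()['eef_pos'])).round(1)); print(solids(state()['eef_pos']+grip_pts(40)@M.T))
```

```text
ball (np.int64(35), np.float64(-76.0)) [581.1 266.2  38.3] r 98.6 th -75.0
t 22.45 p [598.8 263.   47.3] ori [-2.602 -0.047  0.455] zaxis [-0.19   0.479 -0.857] xaxis [0.897 0.439 0.047] q [-0.459  0.902  0.419  1.681 -1.034  1.069  1.043] F [ 0.3  0.7 -1.8] gap 36.5
5.188451450851649
ball in tool [ 0.3  0.4 15.2]
{}
```

Emit:
move_arm([
  {"x": 0, "y": 1, "z": -4, "yaw": 0, "grip": -1},
  {"x": 0, "y": 1, "z": -6, "yaw": 0, "grip": -1},
])

```text
clock: 22.65
eef_pos: [601.1, 256.2, 54.5]
orientation: [-2.603, -0.045, 0.455]
contact_force: [-0.3, 0.3, -2.5]
finger_gap: 36.9
```

Run:
```python
from srch import *
p,d=viewer.snapshot("scene");pr()
x0,y0,w,h_,f=250,180,100,75,8
cv2.imwrite("pics/s17z.png",cv2.resize(p[y0:y0+h_,x0:x0+w],None,fx=f,fy=f,interpolation=cv2.INTER_CUBIC))
```

```text
t 22.7 p [602.  255.2  55.4] ori [-2.604 -0.046  0.454] zaxis [-0.189  0.478 -0.858] xaxis [0.898 0.438 0.046] q [-0.452  0.894  0.428  1.673 -1.021  1.085  1.036] F [ 0.8 -1.  -3.4] gap 36.4
```

Emit:
move_arm([
  {"x": 0, "y": 0, "z": -12, "yaw": 0, "grip": -1},
  {"x": 0, "y": 0, "z": -20, "yaw": 0, "grip": -1},
  {"x": 0, "y": 0, "z": -25, "yaw": 0, "grip": -1},
  {"x": 0, "y": 0, "z": -25, "yaw": 0, "grip": -1},
  {"x": 0, "y": 0, "z": -15, "yaw": 0, "grip": -1},
])

```text
clock: 23.2
eef_pos: [620.7, 204.9, 142.5]
orientation: [-2.605, -0.043, 0.453]
contact_force: [0.8, -0.5, -3.7]
finger_gap: 37.2
```

Run:
```python
from srch import *
p,d=viewer.snapshot("scene");pr();print(psi())
for k in ("ball_center",): print([(np.round(q["position"],1),round(q["p"],2)) for q in spot_point("scene",k)[:3]])
M=R.from_euler('xyz',state()['orientation']).as_matrix(); e=state()['eef_pos']
print("pred px",proj("scene",e+M@[0,0,15]))
x0,y0,w,h_,f=250,170,120,90,6.5
cv2.imwrite("pics/s18z.png",cv2.resize(p[y0:y0+h_,x0:x0+w],None,fx=f,fy=f,interpolation=cv2.INTER_CUBIC)); np.save("s18.npy",d)
```

```text
t 23.25 p [621.9 203.6 144.3] ori [-2.607 -0.046  0.452] zaxis [-0.187  0.476 -0.86 ] xaxis [0.899 0.436 0.046] q [-0.403  0.803  0.494  1.585 -0.909  1.246  0.956] F [ 1.4 -1.5 -1. ] gap 37.2
5.113467461699538
[(array([321.4, 219.6]), 0.49)]
pred px [323.25950289 216.33389421]
```

Run:
```python
from srch import *
d=np.load("s18.npy"); P=pts("scene",d); M=R.from_euler('xyz',state()['orientation']).as_matrix(); e=np.array(state()['eef_pos'])
L=(P-e)@M
m=(d>0)&(abs(L[...,0])<25)&(abs(L[...,1])<30)&(L[...,2]>-5)&(L[...,2]<45)
Q=L[m]; print(m.sum())
best=[]
for y in np.arange(-6,7,1.):
  for z in np.arange(8,32,1.):
    for x in np.arange(-4,5,2.):
      best.append(((abs(np.linalg.norm(Q-[x,y,z],axis=1)-20)<1.5).sum(),x,y,z))
best.sort(reverse=True); print(best[:6])
```

```text
109
[(np.int64(67), np.float64(0.0), np.float64(0.0), np.float64(14.0)), (np.int64(66), np.float64(-2.0), np.float64(0.0), np.float64(14.0)), (np.int64(65), np.float64(-2.0), np.float64(0.0), np.float64(15.0)), (np.int64(64), np.float64(0.0), np.float64(1.0), np.float64(15.0)), (np.int64(64), np.float64(0.0), np.float64(0.0), np.float64(15.0)), (np.int64(62), np.float64(0.0), np.float64(1.0), np.float64(16.0))]
```

Run:
```python
from srch import *
p,d=viewer.snapshot("top"); cv2.imwrite("pics/t20.png",p); np.save("t20.npy",d)
cv2.imwrite("pics/t20z.png",cv2.resize(p[195:335,430:490],None,fx=4.2,fy=4.2,interpolation=cv2.INTER_CUBIC))
for k in ["seat","out_ball1_center","out_ball2_center","out_ball3_center"]:
    print(k,[(np.round(q["position"],1),round(q["p"],2),atz("top",q["position"],36)[:2].round(1)) for q in spot_point("top",k)[:2]])
S=np.array([632,-22.5,37.5]); nb=[S+np.array([-52*i,.0,-1.5]) for i in (1,2)]
for o in (37,46):
  G=grip_pts(o)
  for ps in range(-90,91,10):
    M=Mpsi(ps); T=S-M@np.array([-1,0,14.5]); Q=T+G@M.T
    c=dict(nb=int(sum((np.linalg.norm(Q-b,axis=1)<21).sum() for b in nb)),rack=int(((abs(Q[:,1]+22.5)<20.5)&(Q[:,2]<22.5)&(Q[:,0]<660)).sum()),bench=int((Q[:,2]<2).sum()))
    print(o,ps,c,end='; ')
  print()
pr()
```

```text
seat []
out_ball1_center []
out_ball2_center []
out_ball3_center [(array([238.4, 260.2]), 0.31, array([564.5, 371.8]))]
37 -90 {'nb': 0, 'rack': 40, 'bench': 0}; 37 -80 {'nb': 0, 'rack': 44, 'bench': 0}; 37 -70 {'nb': 0, 'rack': 41, 'bench': 0}; 37 -60 {'nb': 0, 'rack': 36, 'bench': 0}; 37 -50 {'nb': 0, 'rack': 27, 'bench': 0}; 37 -40 {'nb': 0, 'rack': 17, 'bench': 0}; 37 -30 {'nb': 0, 'rack': 9, 'bench': 0}; 37 -20 {'nb': 0, 'rack': 3, 'bench': 0}; 37 -10 {'nb': 0, 'rack': 0, 'bench': 0}; 37 0 {'nb': 0, 'rack': 0, 'bench': 0}; 37 10 {'nb': 0, 'rack': 0, 'bench': 0}; 37 20 {'nb': 0, 'rack': 2, 'bench': 0}; 37 30 {'nb': 0, 'rack': 5, 'bench': 0}; 37 40 {'nb': 0, 'rack': 8, 'bench': 0}; 37 50 {'nb': 0, 'rack': 14, 'bench': 0}; 37 60 {'nb': 0, 'rack': 24, 'bench': 0}; 37 70 {'nb': 0, 'rack': 29, 'bench': 0}; 37 80 {'nb': 0, 'rack': 36, 'bench': 0}; 37 90 {'nb': 0, 'rack': 42, 'bench': 0}; 
46 -90 {'nb': 0, 'rack': 22, 'bench': 0}; 46 -80 {'nb': 0, 'rack': 36, 'bench': 0}; 46 -70 {'nb': 0, 'rack': 36, 'bench': 0}; 46 -60 {'nb': 0, 'rack': 34, 'bench': 0}; 46 -50 {'nb': 1, 'rack': 28, 'bench': 0}; 46 -40 {'nb': 3, 'rack': 17, 'bench': 0}; 46 -30 {'nb': 5, 'rack': 5, 'bench': 0}; 46 -20 {'nb': 3, 'rack': 0, 'bench': 0}; 46 -10 {'nb': 4, 'rack': 0, 'bench': 0}; 46 0 {'nb': 4, 'rack': 0, 'bench': 0}; 46 10 {'nb': 2, 'rack': 0, 'bench': 0}; 46 20 {'nb': 0, 'rack': 0, 'bench': 0}; 46 30 {'nb': 0, 'rack': 1, 'bench': 0}; 46 40 {'nb': 0, 'rack': 3, 'bench': 0}; 46 50 {'nb': 0, 'rack': 6, 'bench': 0}; 46 60 {'nb': 0, 'rack': 8, 'bench': 0}; 46 70 {'nb': 0, 'rack': 14, 'bench': 0}; 46 80 {'nb': 0, 'rack': 21, 'bench': 0}; 46 90 {'nb': 0, 'rack': 27, 'bench': 0}; 
t 23.55 p [618.6 207.8 139.1] ori [-2.602 -0.04   0.456] zaxis [-0.196  0.476 -0.857] xaxis [0.897 0.44  0.04 ] q [-0.406  0.809  0.488  1.59  -0.912  1.242  0.957] F [ 0.6 -0.3 -2.6] gap 36.5
```

Run:
```python
from h import *
p=cv2.imread("pics/top0.png"); x0,y0=430,200; z=cv2.resize(p[y0:y0+135,x0:x0+60],None,fx=6,fy=6,interpolation=cv2.INTER_CUBIC)
g=cv2.cvtColor(z,cv2.COLOR_BGR2GRAY)
c=cv2.HoughCircles(g,cv2.HOUGH_GRADIENT,1,60,param1=80,param2=14,minRadius=40,maxRadius=75)
for a in c[0]:
    px=a[:2]/6-.5+[x0,y0]; print(px.round(1),round(a[2]/6,1),"@36",atz("top",px,36)[:2].round(1),"@22",atz("top",px,22)[:2].round(1))
    cv2.circle(z,(int(a[0]),int(a[1])),int(a[2]),(0,0,255),1)
# rack top surface corners by color
hsv=cv2.cvtColor(p,cv2.COLOR_BGR2HSV); m=((hsv[...,0]>10)&(hsv[...,0]<28)&(hsv[...,1]>70)).astype(np.uint8); m[:,:440]=0;m[:,480:]=0;m[:200]=0;m[340:]=0
pp=np.argwhere(m)[:,::-1].astype(np.float32); r=cv2.minAreaRect(pp); print(r); 
for q in cv2.boxPoints(r): print(atz("top",q,22)[:2].round(1))
cv2.imwrite("pics/rackz.png",z[:600])
for S in ([632,-22.5,36],): print(proj("top",S), proj("scene",S))
```

```text
[457.6 222.9] 8.1 @36 [629.1 -19.5] @22 [632.1 -22.4]
[462.1 307.2] 11.7 @36 [478.6 -21.1] @22 [479.6 -24. ]
[460.4 285.4] 12.0 @36 [516.9 -19.8] @22 [518.4 -22.7]
[459.8 260.4] 9.3 @36 [561.3 -20.5] @22 [563.4 -23.4]
[457.1 250.6] 8.4 @36 [579.  -16.5] @22 [581.3 -19.4]
((458.9398193359375, 266.55224609375), (115.32292175292969, 24.95398712158203), 88.83085632324219)
[657.8  -1.1]
[658.4 -46.4]
[450.1 -41.2]
[449.5   2.7]
[459.19460217 221.31857778] [395.85188632 304.83871933]
```

Run:
```python
from srch import *
S=np.array([632.3,-22.6,36]); u=-zt; M=Mpsi(20)
for n in ("top","scene"):
    d=np.load(f"{n}0.npy"); P=pts(n,d)[(d>0)]
    P=P[(P[:,2]>10)&(P[:,0]>400)&(P[:,0]<1000)&(P[:,1]<100)&(P[:,1]>-500)]
    v=P-S; s=v@u; r=np.linalg.norm(v-np.outer(s,u),axis=1)
    m=(s>60)&(s<400); i=np.argsort(r[m])[:3]; print(n,"closest",P[m][i].round(0),r[m][i].round(0),s[m][i].round(0))
    k=(abs(P[:,0]-640)<60)&(P[:,1]<-50); print([ (y,P[k&(abs(P[:,1]-y)<15)][:,2].max().round(0) if (k&(abs(P[:,1]-y)<15)).any() else None) for y in (-60,-90,-120,-160,-200)])
T=S+[0,0,70]-M@[-1,0,14.5]; print("above",T,"final",S-M@[-1,0,14.5]); pr()
goto(T,psi()-20)
```

```text
top closest [[622. -87.  73.]
 [628. -91.  73.]
 [631. -93.  71.]] [44. 45. 46.] [60. 63. 64.]
[(-60, np.float64(84.0)), (-90, np.float64(101.0)), (-120, np.float64(107.0)), (-160, np.float64(94.0)), (-200, np.float64(80.0))]
scene closest [[ 623. -101.   78.]
 [ 636. -104.   73.]
 [ 609.  -97.   84.]] [53. 54. 57.] [72. 71. 72.]
[(-60, None), (-90, np.float64(95.0)), (-120, np.float64(107.0)), (-160, np.float64(98.0)), (-200, np.float64(83.0))]
above [635.89334651 -28.87551564 118.60776603] final [635.89334651 -28.87551564  48.60776603]
t 23.55 p [618.6 207.8 139.1] ori [-2.602 -0.04   0.456] zaxis [-0.196  0.476 -0.857] xaxis [0.897 0.44  0.04 ] q [-0.406  0.809  0.488  1.59  -0.912  1.242  0.957] F [ 0.6 -0.3 -2.6] gap 36.5
[{"x": -14.9, "y": 32.9, "z": -16.4, "yaw": -2.6}, {"x": -16.4, "y": 32.2, "z": -16.4, "yaw": -2.6}, {"x": -17.8, "y": 31.5, "z": -16.4, "yaw": -2.6}, {"x": -19.3, "y": 30.6, "z": -16.4, "yaw": -2.6}, {"x": -20.6, "y": 29.7, "z": -16.4, "yaw": -2.6}, {"x": -22.0, "y": 28.7, "z": -16.5, "yaw": -2.6}]
```

Run:
```python
from srch import *
S=np.array([632.3,-22.6,36])
A=[]
for n in ("top","scene"):
    d=np.load(f"{n}0.npy"); P=pts(n,d)[(d>0)]
    A.append(P[(P[:,2]>30)&(P[:,0]>400)&(P[:,0]<1000)&(P[:,1]<-55)&(P[:,1]>-500)])
for ps in (-10,0,10,20,30):
    M=Mpsi(ps); T=S+[0,0,3]-M@[-1,0,14.5]
    for n,P in zip(("top","sc"),A):
        L=(P-T)@M
        # knuckle
        k=(L[:,2]<-10)&(L[:,2]>-48)&(abs(L[:,0])<58); b=(L[:,2]<=-48)&(L[:,2]>-130)&(abs(L[:,0])<43); w=(L[:,2]<-110)&(L[:,2]>-400)
        print(ps,n,"knuckle min y",L[k][:,1].min().round(0) if k.any() else None,"body min y",L[b][:,1].min().round(0) if b.any() else None,"wrist r",np.hypot(L[w][:,0],L[w][:,1]).min().round(0))
```

```text
-10 top knuckle min y 9.0 body min y 31.0 wrist r 199.0
-10 sc knuckle min y None body min y 44.0 wrist r 200.0
0 top knuckle min y 4.0 body min y 30.0 wrist r 200.0
0 sc knuckle min y None body min y 39.0 wrist r 201.0
10 top knuckle min y -11.0 body min y 32.0 wrist r 200.0
10 sc knuckle min y 72.0 body min y 42.0 wrist r 201.0
20 top knuckle min y -20.0 body min y 25.0 wrist r 200.0
20 sc knuckle min y 81.0 body min y 51.0 wrist r 201.0
30 top knuckle min y -43.0 body min y 28.0 wrist r 200.0
30 sc knuckle min y 86.0 body min y 44.0 wrist r 201.0
```

Run:
```python
from srch import *
S=np.array([632.3,-22.6,36]); ps=10
M=Mpsi(ps); T=S+[0,0,3]-M@[-1,0,14.5]
for n in ("top","scene"):
    d=np.load(f"{n}0.npy"); W=pts(n,d); L=(W-T)@M
    m=(d>0)&(W[...,1]<-50)&(W[...,2]>30)&(((L[...,2]<-10)&(L[...,2]>-48)&(abs(L[...,0])<58)&(L[...,1]<25))|((L[...,2]<=-48)&(L[...,2]>-130)&(abs(L[...,0])<43)&(L[...,1]<45)))
    idx=np.argwhere(m); print(n,len(idx))
    for v,u in idx[::max(1,len(idx)//14)]: print((u,v),W[v,u].round(0),L[v,u].round(0))
    h=(d>0)&(abs(W[...,0]-632)<12)
    for y in range(-40,-140,-8):
        q=h&(abs(W[...,1]-y)<4); print(y,np.percentile(W[q][:,2],[10,50,90]).round(0) if q.sum()>2 else None,end=' ')
    print()
```

```text
top 360
(np.int64(506), np.int64(212)) [641. -97.  70.] [-29.  42. -49.]
(np.int64(510), np.int64(216)) [ 632. -102.   75.] [-39.  39. -54.]
(np.int64(487), np.int64(223)) [626. -69.  49.] [-29.  25. -15.]
(np.int64(489), np.int64(225)) [620. -70.  58.] [-34.  19. -22.]
(np.int64(494), np.int64(226)) [618. -78.  60.] [-40.  22. -27.]
(np.int64(500), np.int64(227)) [613. -84.  74.] [-46.  17. -41.]
(np.int64(487), np.int64(229)) [615. -68.  50.] [-38.  19. -13.]
(np.int64(493), np.int64(230)) [610. -74.  65.] [-44.  13. -28.]
(np.int64(497), np.int64(231)) [607. -79.  72.] [-49.  12. -35.]
(np.int64(501), np.int64(232)) [604. -85.  76.] [-54.  12. -42.]
(np.int64(486), np.int64(234)) [605. -65.  53.] [-45.  10. -12.]
(np.int64(492), np.int64(235)) [601. -73.  64.] [-51.   8. -24.]
(np.int64(485), np.int64(237)) [600. -63.  53.] [-48.   6. -10.]
(np.int64(484), np.int64(239)) [596. -60.  55.] [-50.   1. -10.]
(np.int64(490), np.int64(241)) [590. -68.  66.] [-58.  -1. -22.]
-40 [11. 21. 24.] -48 [-2. 22. 27.] -56 [ 1. 28. 34.] -64 [30. 37. 43.] -72 [40. 47. 56.] -80 [48. 56. 64.] -88 [59. 65. 71.] -96 [65. 70. 75.] -104 [69. 75. 79.] -112 [72. 78. 82.] -120 [76. 81. 87.] -128 [80. 85. 91.] -136 [82. 86. 89.] 
scene 1
(np.int64(429), np.int64(310)) [ 636. -104.   73.] [-36.  42. -54.]
-40 None -48 None -56 None -64 None -72 None -80 None -88 None -96 None -104 None -112 None -120 None -128 [87. 91. 92.] -136 [85. 88. 91.]
```

Run:
```python
from srch import *
S=np.array([632.3,-22.6,36])
d=np.load("top0.npy"); W=pts("top",d).reshape(-1,3); W=W[(d.ravel()>0)&(W[:,1]<-52)&(W[:,2]>25)&(W[:,0]>500)&(W[:,0]<760)&(W[:,1]>-300)]
W=W.copy()
def pen(L,o):
    # penetration depth of cloth points into simple boxes (depth measured in min face distance)
    h=o/2; best={}
    B=[("body",(-42.5,42.5),(-38,38),(-130,-48))]
    for s in (-1,1):
        B.append((f"tip{s}",sorted((s*h,s*(h+9))),(-11,11),(-15,21)))
        B.append((f"kn{s}",sorted((s*(h+2),s*(h+28))),(-14,14),(-48,-16)))
    for n,*bb in B:
        q=np.min([np.minimum(L[:,i]-bb[i][0],bb[i][1]-L[:,i]) for i in range(3)],axis=0); best[n]=round(float(q.max()),1)
    return best
nb=[S+np.array([-52*i,.0,0]) for i in (1,2)]
for dz in (3,7):
  for ps in range(-40,31,10):
    M=Mpsi(ps); T=S+[0,0,dz]-M@[-1,0,14.5]; L=(W-T)@M; b=pen(L,42)
    Q=T+grip_pts(42)@M.T
    print(dz,ps,{k:v for k,v in b.items() if v>-4},"nb",round(float(min((np.linalg.norm(Q-c,axis=1)-20).min() for c in nb)),1),"rackpts",int(((abs(Q[:,1]+22.5)<20.5)&(Q[:,2]<22.5)).sum()))
```

```text
3 -40 {} nb 0.6 rackpts 10
3 -30 {'body': -2.9} nb 1.4 rackpts 4
3 -20 {'body': 0.7} nb 2.4 rackpts 0
3 -10 {'body': 1.8, 'kn-1': -2.5} nb 2.0 rackpts 0
3 0 {'body': 2.2, 'kn-1': 1.3} nb 0.6 rackpts 0
3 10 {'body': 2.8, 'tip-1': -2.4, 'kn-1': 4.4} nb 1.1 rackpts 0
3 20 {'body': 2.2, 'tip-1': -1.3, 'kn-1': 6.1} nb 3.6 rackpts 0
3 30 {'body': 0.6, 'tip-1': -1.5, 'kn-1': 7.1} nb 7.6 rackpts 0
7 -40 {} nb 1.5 rackpts 0
7 -30 {} nb 1.8 rackpts 0
7 -20 {'body': -0.9} nb 3.0 rackpts 0
7 -10 {'body': 0.6} nb 2.9 rackpts 0
7 0 {'body': 1.1, 'kn-1': -0.8} nb 1.6 rackpts 0
7 10 {'body': 1.1, 'tip-1': -2.7, 'kn-1': 3.8} nb 1.6 rackpts 0
7 20 {'body': 0.3, 'tip-1': -2.9, 'kn-1': 4.4} nb 3.6 rackpts 0
7 30 {'body': -1.4, 'tip-1': -2.5, 'kn-1': 6.0} nb 7.2 rackpts 0
```

Run:
```python
from srch import *
S=np.array([632.3,-22.6,36]); M=Mpsi(-27); T=S+[0,0,55]-M@[-1,0,14.5]; print(T)
goto(T,psi()+27,n=8)
```

```text
[636.10759669 -29.52530755 103.19804586]
[{"x": -11.3, "y": 25.8, "z": -10.7, "yaw": 3.9}, {"x": -9.5, "y": 26.5, "z": -10.7, "yaw": 4.0}, {"x": -7.6, "y": 27.1, "z": -10.7, "yaw": 3.9}, {"x": -5.8, "y": 27.5, "z": -10.7, "yaw": 3.9}, {"x": -3.9, "y": 27.8, "z": -10.7, "yaw": 3.9}, {"x": -2.0, "y": 28.0, "z": -10.7, "yaw": 4.0}, {"x": -0.0, "y": 28.1, "z": -10.7, "yaw": 3.9}, {"x": 1.9, "y": 28.1, "z": -10.7, "yaw": 3.9}]
```

Emit:
move_arm([
  {"x": -11, "y": 26, "z": -13, "yaw": 3.9, "grip": -1},
  {"x": -9.5, "y": 26.5, "z": -13, "yaw": 4, "grip": -1},
  {"x": -7.5, "y": 27, "z": -13, "yaw": 3.9, "grip": -1},
  {"x": -6, "y": 27.5, "z": -13, "yaw": 3.9, "grip": -1},
  {"x": -4, "y": 28, "z": -13, "yaw": 3.9, "grip": -1},
])

```text
clock: 24.05
eef_pos: [629.0, 60.9, 121.3]
orientation: [-2.609, 0.147, 0.168]
contact_force: [0.6, -0.2, -2.6]
finger_gap: 36.5
```

Run:
```python
from srch import *
pr();print(psi())
S=np.array([632.3,-22.6,36]); M=Mpsi(-27); T=S+[0,0,45]-M@[-1,0,14.5]; print(T)
goto(T,psi()+27,n=4)
```

```text
t 24.05 p [629.   60.9 121.3] ori [-2.609  0.147  0.168] zaxis [-0.209  0.479 -0.852] xaxis [ 0.975  0.165 -0.146] q [-0.228  0.882  0.58   1.543 -0.884  1.369  0.816] F [ 0.6 -0.2 -2.6] gap 36.5
-16.24692200098986
[636.30173554 -29.55008539  93.12156861]
[{"x": -0.9, "y": 23.2, "z": -5.2, "yaw": 2.7}, {"x": 0.1, "y": 23.2, "z": -5.2, "yaw": 2.7}, {"x": 1.3, "y": 23.1, "z": -5.2, "yaw": 2.7}, {"x": 2.3, "y": 23.1, "z": -5.3, "yaw": 2.7}]
```

Emit:
move_arm([
  {"x": -1, "y": 23, "z": -7, "yaw": 2.7, "grip": -1},
  {"x": 0, "y": 23, "z": -6, "yaw": 2.7, "grip": -1},
  {"x": 1, "y": 22, "z": -6, "yaw": 2.7, "grip": -1},
  {"x": 2, "y": 14, "z": -4, "yaw": 2, "grip": -1},
])

```text
clock: 24.45
eef_pos: [635.3, -25.4, 95.8]
orientation: [-2.641, 0.244, 0.002]
contact_force: [0.6, 0.5, -3.1]
finger_gap: 36.8
```

Run:
```python
from srch import *
p,d=viewer.snapshot("scene"); p,d=viewer.snapshot("scene"); np.save("s21.npy",d); pr();print(psi())
S=np.array([632.3,-22.6,36]); Mc=R.from_euler('xyz',state()['orientation']).as_matrix(); e=np.array(state()['eef_pos'])
b=e+Mc@[-1,0,14.5]; print("ball world",b, "to seat",S-b)
W=pts("scene",d); L=(W-e)@Mc; m=(d>0)&(abs(L[...,0])<25)&(abs(L[...,1])<30)&(L[...,2]>-5)&(L[...,2]<45); Q=L[m]
best=sorted([((abs(np.linalg.norm(Q-[x,y,z],axis=1)-20)<1.5).sum(),x,y,z) for y in np.arange(-5,6,1.) for z in np.arange(8,28,1.) for x in (-3,-1,1,3)],reverse=True)[:3]; print(best)
x0,y0,w,h_,f=340,230,120,90,6.5
im=cv2.resize(p[y0:y0+h_,x0:x0+w],None,fx=f,fy=f,interpolation=cv2.INTER_CUBIC)
for q in (S,b): cv2.circle(im,tuple(int(v) for v in (proj("scene",q)-[x0,y0]+.5)*f),4,(0,0,255),-1)
cv2.imwrite("pics/s21z.png",im)
```

```text
t 24.55 p [635.3 -26.2  95.6] ori [-2.642e+00  2.430e-01  1.000e-03] zaxis [-0.212  0.479 -0.852] xaxis [ 0.971  0.001 -0.241] q [-0.117  0.957  0.624  1.481 -0.877  1.426  0.739] F [-0.1 -0.3 -3.2] gap 36.7
-27.398764338872887
ball world [631.25993078 -19.24334853  83.45377297] to seat [  1.04006922  -3.35665147 -47.45377297]
[(np.int64(142), 1, np.float64(3.0), np.float64(14.0)), (np.int64(141), 1, np.float64(4.0), np.float64(15.0)), (np.int64(137), 1, np.float64(3.0), np.float64(15.0))]
```

Run:
```python
from h import *
print(loc([0.2,-1,-20]),loc([0,-.5,-12]))
```

```text
[ 5.  10.2 16.5] [ 2.9  6.  10. ]
```

Emit:
move_arm([
  {"x": 5, "y": 10, "z": 16.5, "yaw": 0, "grip": -1},
  {"x": 3, "y": 6, "z": 10, "yaw": 0, "grip": -1},
])

```text
clock: 24.75
eef_pos: [636.7, -25.9, 62.8]
orientation: [-2.64, 0.24, 0.004]
contact_force: [0.2, 1.0, -3.2]
finger_gap: 36.5
```

Run:
```python
from srch import *
p,d=viewer.snapshot("scene"); pr();print(psi())
S=np.array([632.3,-22.6,36]); Mc=R.from_euler('xyz',state()['orientation']).as_matrix(); e=np.array(state()['eef_pos'])
b=e+Mc@[0,2,14.5]; print("ball world",b, "to seat",S-b,"local to dz5",loc(S+[0,0,5]-b))
```

```text
t 24.8 p [636.3 -25.4  61.3] ori [-2.64   0.242  0.005] zaxis [-0.212  0.48  -0.851] xaxis [ 0.971  0.004 -0.24 ] q [-0.11   0.997  0.606  1.493 -0.9    1.384  0.771] F [-0.5  0.7 -4.4] gap 36.6
-27.14932379172978
ball world [632.97838001 -20.18864577  48.06102696] to seat [ -0.67838001  -2.41135423 -12.06102696] local to dz5 [1.  5.5 5. ]
```

Emit:
move_arm([
  {"x": 1, "y": 5, "z": 4, "yaw": 0, "grip": -1},
])

```text
clock: 24.9
eef_pos: [636.0, -26.6, 54.9]
orientation: [-2.639, 0.242, 0.006]
contact_force: [0.4, -0.7, -2.3]
finger_gap: 36.5
```

Run:
```python
from srch import *
p,d=viewer.snapshot("scene"); p,d=viewer.snapshot("top");pr()
S=np.array([632.3,-22.6,36]); Mc=R.from_euler('xyz',state()['orientation']).as_matrix(); e=np.array(state()['eef_pos'])
b=e+Mc@[0,2,14.5]; print("ball world",b, "to seat",S-b,"local to dz2",loc(S+[0,0,2]-b))
cv2.imwrite("pics/t22z.png",cv2.resize(p[180:330,400:560],None,fx=4,fy=4,interpolation=cv2.INTER_CUBIC))
```

```text
t 25.0 p [635.1 -27.1  53.9] ori [-2.639  0.244  0.006] zaxis [-0.214  0.481 -0.85 ] xaxis [ 0.97   0.005 -0.242] q [-0.106  1.007  0.603  1.495 -0.903  1.378  0.779] F [ 0.2 -0.3 -3.8] gap 36.7
ball world [631.80101141 -21.8914133   40.68443138] to seat [ 0.49898859 -0.7085867  -4.68443138] local to dz2 [1.1 1.8 1.8]
```

Emit:
move_arm([
  {"x": 1, "y": 1.5, "z": 1.5, "yaw": 0, "grip": -1},
])

```text
clock: 25.1
eef_pos: [635.8, -27.5, 52.0]
orientation: [-2.639, 0.243, 0.006]
contact_force: [-0.7, 0.4, -1.7]
finger_gap: 37.0
```

Run:
```python
from srch import *
p,d=viewer.snapshot("scene");viewer.snapshot("scene"); pr()
S=np.array([632.3,-22.6,36]); Mc=R.from_euler('xyz',state()['orientation']).as_matrix(); e=np.array(state()['eef_pos'])
b=e+Mc@[0,2,14.5]; print("ball world",b, "to seat",S-b,"local 1.5 down",loc([0,0,-1.5]))
```

```text
t 25.2 p [635.9 -27.6  52. ] ori [-2.639  0.243  0.006] zaxis [-0.214  0.481 -0.85 ] xaxis [ 0.971  0.006 -0.241] q [-0.105  1.01   0.602  1.494 -0.904  1.377  0.781] F [-0.8  1.1 -1.7] gap 36.5
ball world [632.53632393 -22.35698342  38.7761127 ] to seat [-0.23632393 -0.24301658 -2.7761127 ] local 1.5 down [0.4 0.7 1.3]
```

Emit:
move_arm([
  {"x": 0.5, "y": 0.7, "z": 1.4, "yaw": 0, "grip": -1},
])

```text
clock: 25.3
eef_pos: [636.0, -27.4, 51.3]
orientation: [-2.638, 0.243, 0.006]
contact_force: [-3.1, -2.1, 10.2]
finger_gap: 36.5
```

Run:
```python
from srch import *
viewer.snapshot("scene");pr();viewer.snapshot("scene"); pr()
```

```text
t 25.35 p [636.  -27.5  51.4] ori [-2.638  0.243  0.006] zaxis [-0.214  0.481 -0.85 ] xaxis [ 0.971  0.006 -0.241] q [-0.104  1.011  0.601  1.494 -0.905  1.376  0.782] F [-1.9 -0.5  6.1] gap 36.5
t 25.4 p [636.  -27.5  51.5] ori [-2.638  0.243  0.006] zaxis [-0.214  0.481 -0.85 ] xaxis [ 0.971  0.006 -0.24 ] q [-0.104  1.011  0.602  1.494 -0.905  1.376  0.782] F [-1.9  0.8  4.3] gap 36.8
```

Emit:
move_arm([
  {"x": 0, "y": 0, "z": 0, "yaw": 0, "grip": 0.02},
  {"x": 0, "y": 0, "z": 0, "yaw": 0, "grip": 0.04},
  {"x": 0, "y": 0, "z": 0, "yaw": 0, "grip": 0.05},
])

```text
clock: 25.7
eef_pos: [636.7, -27.4, 52.8]
orientation: [-2.638, 0.241, 0.006]
contact_force: [0.1, -0.4, -0.3]
finger_gap: 44.8
```

Run:
```python
from srch import *
p,d=viewer.snapshot("scene");pr()
x0,y0,w,h_,f=340,230,120,90,6.5
cv2.imwrite("pics/s23z.png",cv2.resize(p[y0:y0+h_,x0:x0+w],None,fx=f,fy=f,interpolation=cv2.INTER_CUBIC))
```

```text
t 25.75 p [636.7 -27.4  52.8] ori [-2.638  0.241  0.006] zaxis [-0.212  0.482 -0.85 ] xaxis [ 0.971  0.006 -0.238] q [-0.104  1.009  0.601  1.493 -0.905  1.377  0.782] F [-0.2 -0.8 -0.2] gap 45.0
```

Emit:
move_arm([
  {"x": 0, "y": 0, "z": -6, "yaw": 0, "grip": 0.07},
  {"x": 0, "y": 0, "z": -10, "yaw": 0, "grip": 0.07},
  {"x": 0, "y": 0, "z": -15, "yaw": 0, "grip": 0.07},
  {"x": 0, "y": 0, "z": -25, "yaw": 0, "grip": 0.07},
  {"x": 0, "y": 0, "z": -35, "yaw": 0, "grip": 0.07},
])

```text
clock: 26.25
eef_pos: [655.4, -70.8, 131.8]
orientation: [-2.635, 0.247, 0.009]
contact_force: [1.1, 0.2, 0.6]
finger_gap: 45.8
```

Run:
```python
from srch import *
p,d=viewer.snapshot("scene");pr()
x0,y0,w,h_,f=340,230,120,90,6.5
cv2.imwrite("pics/s24z.png",cv2.resize(p[y0:y0+h_,x0:x0+w],None,fx=f,fy=f,interpolation=cv2.INTER_CUBIC))
```

```text
t 26.3 p [657.7 -76.  137.5] ori [-2.641  0.24   0.005] zaxis [-0.211  0.479 -0.852] xaxis [ 0.971  0.005 -0.237] q [-0.044  0.955  0.643  1.34  -0.836  1.546  0.707] F [ 0.4 -3.2  3.9] gap 45.8
```

Emit:
move_arm([
  {"x": 0, "y": 0, "z": -40, "yaw": 0, "grip": 0.07},
  {"x": 0, "y": -25, "z": -35, "yaw": 0, "grip": 0.07},
  {"x": 0, "y": -40, "z": -15, "yaw": 0, "grip": 0.07},
  {"x": 0, "y": -45, "z": 0, "yaw": 0, "grip": 0.07},
  {"x": 0, "y": -45, "z": 0, "yaw": 0, "grip": 0.07},
  {"x": 0, "y": -45, "z": 10, "yaw": 0, "grip": 0.07},
  {"x": 0, "y": -45, "z": 20, "yaw": 0, "grip": 0.07},
])

```text
clock: 27.0
eef_pos: [700.8, 96.3, 316.8]
orientation: [-2.655, 0.233, -0.022]
contact_force: [0.9, 1.0, -0.4]
finger_gap: 45.7
```

Run:
```python
from srch import *
p,d=viewer.snapshot("top");pr();cv2.imwrite("pics/t25.png",p)
```

```text
t 27.05 p [700.9 107.7 317.9] ori [-2.648  0.231 -0.008] zaxis [-0.198  0.476 -0.857] xaxis [ 0.973 -0.008 -0.229] q [-0.277  0.808  0.676  1.12  -0.88   1.731  0.279] F [1.6 7.4 1.3] gap 45.6
```

```bash
python3 - <<'E'
import cv2
a=cv2.imread('pics/t25.png');print(a.shape)
b=cv2.imread('pics/s24z.png');print(b.shape)
c=cv2.resize(a[190:300,400:520],None,fx=5,fy=5,interpolation=cv2.INTER_CUBIC)
cv2.imwrite('pics/t25z.png',c[:600,:800])
from workcell import state
s=state();print(s['clock'],s['eef_pos'],s['orientation'],s['qpos'],s['finger_gap'])
E
sed -n 1,60p h.py
```

```text
(480, 640, 3)
(585, 780, 3)
27.05 [700.85311128 107.7428418  317.86493556] [-2.64782533  0.23133883 -0.00827689] [-0.2770019   0.80785081  0.67564593  1.11951379 -0.87952859  1.73102316
  0.27871668] 45.57476763658094
import numpy as np, cv2
from workcell import state, viewer, r, trace, spot_point
from scipy.spatial.transform import Rotation as R
def cam(n):
    p=viewer.camera_params(n); return np.array(p["K"]),np.array(p["xyz"],float),np.array(p["rotation"],float)
def rot(m):
    return m if m.shape==(3,3) else (R.from_euler('xyz',m).as_matrix() if m.size==3 else None)
def ray(n,px):
    K,t,m=cam(n); m=rot(m); d=m@np.linalg.solve(K,[px[0],px[1],1.]); return t,d
def atz(n,px,z):
    t,d=ray(n,px); return t+d*(z-t[2])/d[2]
def proj(n,P):
    K,t,m=cam(n); m=rot(m); c=m.T@(np.array(P,float)-t); u=K@c; return u[:2]/u[2]
def pts(n,depth):
    K,t,m=cam(n); m=rot(m); v,u=np.mgrid[0:480,0:640]
    d=np.linalg.inv(K)@np.stack([u.ravel(),v.ravel(),np.ones(u.size)])*depth.ravel()
    return (m@d).T.reshape(480,640,3)+t
import json
def goto(P,yawturn=0,n=None,step=45,grip=None,simp=None):
  
[... 1689 characters left out ...]
,v[...,0]))
    best=None
    m=(d>0)&(rr<117)&(rr>81)&(P[...,2]>26)&(P[...,2]<56)&(th<10)&(th>-90)
    S=P[m]
    for a in np.arange(-90,5,2.):
        c=np.array([C[0]+100*np.cos(np.radians(a)),C[1]+100*np.sin(np.radians(a)),34])
        k=(abs(np.linalg.norm(S-c,axis=1)-20)<2.5).sum()
        if best is None or k>best[0]: best=(k,a)
    a=best[1]; c=[C[0]+100*np.cos(np.radians(a)),C[1]+100*np.sin(np.radians(a)),34]
    T=S[abs(np.linalg.norm(S-c,axis=1)-20)<5]
    s=least_squares(lambda v:np.linalg.norm(T-v,axis=1)-20,c,loss='soft_l1',f_scale=1.5)
    w=s.x[:2]-C; print("ball",best,s.x.round(1),"r",np.hypot(*w).round(1),"th",np.degrees(np.arctan2(w[1],w[0])).round(1)); return p
def psi():
```

View pics/t25z.png

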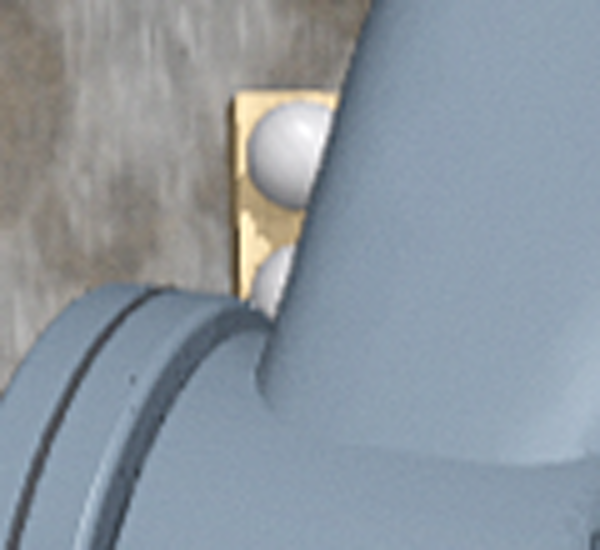

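The crop shows the ball at the rack's end, around (459,221), inside the rack outline, with its neighbour at about (456,247). I'll swing the arm left, high up, to see the whole rack.

Run:
```python
from h import *
goto([560,440,340])
```

```text
[{"x": -16.1, "y": -31.8, "z": 18.5}, {"x": -16.1, "y": -31.8, "z": 18.6}, {"x": -16.1, "y": -31.8, "z": 18.5}, {"x": -16.1, "y": -31.8, "z": 18.6}, {"x": -16.1, "y": -31.8, "z": 18.5}, {"x": -16.1, "y": -31.8, "z": 18.6}, {"x": -16.1, "y": -31.8, "z": 18.5}, {"x": -16.1, "y": -31.8, "z": 18.6}, {"x": -16.0, "y": -31.7, "z": 18.5}]
```

Emit:
move_arm([
  {"x": -16, "y": -32, "z": 18, "yaw": 0, "grip": 0},
  {"x": -16, "y": -32, "z": 18, "yaw": 0, "grip": 0},
  {"x": -16, "y": -32, "z": 18, "yaw": 0, "grip": 0},
  {"x": -16, "y": -32, "z": 18, "yaw": 0, "grip": 0},
  {"x": -16, "y": -32, "z": 18, "yaw": 0, "grip": 0},
  {"x": -16, "y": -32, "z": 18, "yaw": 0, "grip": 0},
  {"x": -16, "y": -32, "z": 18, "yaw": 0, "grip": 0},
  {"x": -16, "y": -32, "z": 18, "yaw": 0, "grip": 0},
])

```text
clock: 27.85
eef_pos: [576.9, 403.4, 348.2]
orientation: [-2.653, 0.224, -0.018]
contact_force: [1.1, -0.1, -0.0]
finger_gap: 42.5
```

Run:
```python
from h import *
p,d=viewer.snapshot("top"); cv2.imwrite('pics/t28.png',p)
P=pts("top",d)
for c in ([632.3,-22.6,36],):
    c=np.array(c,float); T=P[(np.linalg.norm(P-c,axis=2)<26)&(P[...,2]>32)&(d>0)]
    print(len(T)); 
    if len(T)>10: print(least_squares(lambda v:np.linalg.norm(T-v,axis=1)-20,c,loss='soft_l1').x.round(1))
```

```text
388
[632.1 -23.6  35.5]
```

View pics/t28.png

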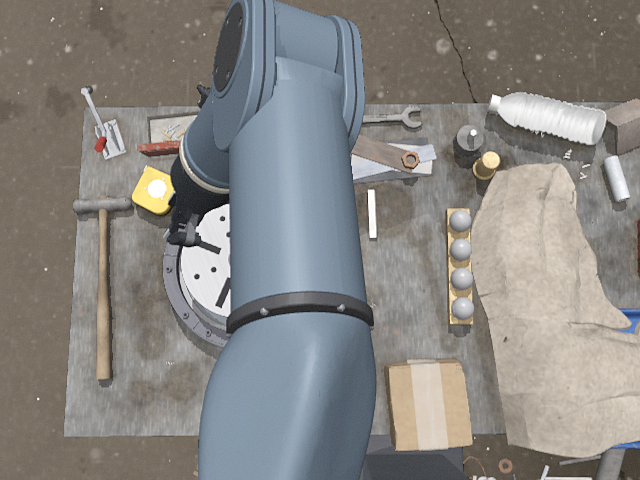

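The whole rack is now in view. Four balls sit in a row at (460,221), (460,249), (461,279) and (462,308). The fitted centre of the load ball is (632.1, -23.6, 35.5), about 1 mm from my seat estimate. The soapstone at (372,214) hasn't moved. The gripper is at z≈348, well above the faceplate, so it touches nothing.

```bash
python3 -c "from workcell import r; r.finish_job()"
```

```text
the job is handed in; nothing more can be done
```

I handed the job in at about 28 s of the 45 s allowed, with the load ball in the empty end seat of the rack. `finish_job` gives no verdict, so this rests on my own checks. I pushed the ball round the race to the middle of the gap, gripped it there and lifted it out slanting outward. I lowered it into the seat until it touched (about 6 N), released it and moved the arm clear.

**Load ball:** in the last top picture all four balls are in line in the rack. A depth fit puts the load ball's centre at (632.1, -23.6, 35.5) mm, about 1 mm from my estimate of the seat at (632.3, -22.6, 36).

**Other things:** the soapstone is where it was at the start. The arm hid the spacer ball and the keeper in that last picture, but both were unmoved in the top picture before it, and I touched nothing after that. The gripper was about 350 mm above the bench, touching nothing.

**Disagreement:** the two cameras differed by 2–4 mm during the work, so the fit to the seat is only certain to a few millimetres.

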